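# Unclamp the pasta stamps and lock them in their case

## Task

Put the pasta stamps away for the night: lift the drying board's sprung clamp arm until it stays up by itself, then move every stamp into the wooden case, each standing upright on the floor of a cell of its own. Then shut the case's lid fully, and only after that press the steel shackle on its front down until it clicks and stays down; leave the empty board's clamp arm lowered again and the jar and scraper where they are.

Things in the scene. Friction and masses are not known exactly. Their poses are not given: they have to be found in the camera images.
- board: pale wooden drying board, 200 (x) x 310 (y) x 18 mm, fixed. Origin: centre of its underside; +x points away from the robot (to the clamp's hinge), +y along the row; top face at z = 18 mm. Board and case may swap sides. The stamps start in some of four places on it: x = -20 mm, y = -105, -35, 35, 105 mm
- clamp (a joint): angle of the clamp arm (rad): 0 lowered (level, reaching from its hinge towards board -x), grows as it is lifted, stop at 2.1 (leaning back past upright). Over-centre spring: pulls shut below about 1.4 rad (about 7 N at the knob at first, fading as it rises), above that it swings on to the stop and holds itself there; pushed back below that, it snaps down to 0
- clamp_knob (a point): centre of the red knob at the end of the clamp arm: a cylinder 22 mm in diameter, 34 mm long, axis along board y (parallel to the hinge); 145 mm from the hinge, 57 mm above the table when lowered. Can be pinched from above on its two flat ends (nothing within 30 mm of them) and turns between the fingers as the arm swings. Frame turns with the arm
- clamp_bar (a point): middle of the underside of the clamp's steel bar, 270 mm long (along board y), 8 mm wide, carried across the arm 63 mm from the hinge. When lowered it lies just above the stamps' brass feet, between handle and far edge, so that they cannot be lifted out. The arm itself is 12 mm wide and 6 mm thick
- clamp_hinge (a point): point on the clamp's hinge axis, midway along the board, 60 mm towards board +x and 44 mm above the table; axis along board y
- case: pale plywood case, 172 x 172 mm outside, walls 64 mm high and 5 mm thick, floor 6 mm thick, fixed. Origin: centre of its underside; +x points away from the robot (to the lid's hinge). Divided by a cross of dividers 4 mm thick that rise 14 mm above the floor into four cells 79 mm square. A brass lock body (24 x 44 x 36 mm) is fixed on its front (-x) wall
- cell0 (a point): centre of the floor of a cell of the case (- x, - y of the case's middle), 6 mm above the table
- cell1 (a point): centre of the floor of a cell of the case (- x, + y of the case's middle), 6 mm above the table
- cell2 (a point): centre of the floor of a cell of the case (+ x, - y of the case's middle), 6 mm above the table
- cell3 (a point): centre of the floor of a cell of the case (+ x, + y of the case's middle), 6 mm above the table
- lid (a joint): angle of the case's lid (rad): 0 shut, grows as it opens, stop at 2.1; starts open, leaning back. Stiff hinge: it stays where it is left and needs about 3 N at the front edge to move
- lid_hinge (a point): point on the lid's hinge axis, at the middle of the top of the case's far (+x) wall, 64 mm above the table; axis along case y
- lid_edge (a point): middle of the lid's front edge on its outer (upper) face; lid 172 x 172 x 7 mm, so 172 mm from the hinge. Beyond this edge a steel tongue 44 mm wide, 34 mm long carries the shackle, which stands 40 mm tall on the outer face; the edge is free 25 to 85 mm to either side of the middle. Frame turns with the lid
- shackle (a joint): how far the shackle is pressed (m): 0 raised, stop at 0.016. It needs about 11 N at first, less further down; past about 0.012 it clicks over, pulls itself in and stays down; released before that it springs up again
- shackle_top (a point): top of the crown of the U-shaped steel shackle (8 mm round bar, 34 mm wide over all, along case y), 190 mm from the lid's hinge; with the lid shut and the shackle raised it stands 107 mm above the table, 91 mm when locked. It slides square to the lid, so straight down when the lid is shut
- stamp0: pasta stamp, one of two to four alike (absent ones have no pose): round brass foot 50 mm in diameter and 14 mm thick, with a dark wooden handle 20 mm in diameter rising from its middle to 52 mm overall; 80 to 160 g. Origin: centre of the underside, z axis up the handle
- stamp1: pasta stamp, one of two to four alike (absent ones have no pose): round brass foot 50 mm in diameter and 14 mm thick, with a dark wooden handle 20 mm in diameter rising from its middle to 52 mm overall; 80 to 160 g. Origin: centre of the underside, z axis up the handle
- stamp2: pasta stamp, one of two to four alike (absent ones have no pose): round brass foot 50 mm in diameter and 14 mm thick, with a dark wooden handle 20 mm in diameter rising from its middle to 52 mm overall; 80 to 160 g. Origin: centre of the underside, z axis up the handle
- stamp3: pasta stamp, one of two to four alike (absent ones have no pose): round brass foot 50 mm in diameter and 14 mm thick, with a dark wooden handle 20 mm in diameter rising from its middle to 52 mm overall; 80 to 160 g. Origin: centre of the underside, z axis up the handle
- flour_jar: white ceramic jar, 60 mm in diameter, 100 mm tall, beyond the work; leave alone. Origin: centre of its underside
- scraper: dough scraper lying beyond the work, steel blade 75 x 110 mm with a wooden handle along one long side, 16 mm high; leave alone. Origin: centre of its underside
Mind the look-alikes: they are no part of the job. Leave any blue or green look-alike of the stamp3 alone.

How it is judged:
By the outcome, as a careful person would: the job done as asked, in the order asked, and still so for the second after the job is handed in, with the robot touching nothing.
Of stamp0, stamp1, stamp2, stamp3 only 2 to 4 are there at a start; the rules pass over those that are not, and their reading is None.
At some moment in a run one of stamp0, stamp1, stamp2, stamp3 may be knocked a few centimetres aside while the robot is not near it.
It also fails if it takes over 210 s, if anything falls off the work surface, if the arm or the gripper's body presses on something with over 40 N, if the wrist force passes 120 N, or if a joint passes its speed limit or range.

## Robot

A 6-joint arm with a two-finger parallel gripper is mounted at the origin on the work surface. World frame = base frame: x ahead of the robot, y to its left, z up, the work surface at z = 0. Lengths are in m, angles in rad, forces in N, time in s.
With the tool pointing down it reaches from about 0.375 to 0.75 m from the base axis. Payload 9 kg.
Tool frame: the origin (TCP) lies at the very end of the fingers, on their centre line; the grasp point (between the pads) lies ctrl.grasp_offset behind it (ctrl.grasp_offset is the distance from the TCP to the grasp point, in m); z points along the fingers, y is the direction in which the jaws open and shut (so a half turn about z gives the same grasp; the last joint's range is limited). The gripper opens to 85 mm and grips with 20 to 120 N. Pads are 22 mm wide; open, the fingers measure 114 mm over their backs; the gripper's body (76 mm by 85 mm) begins 54 mm behind the grasp point. The pads swing forward as they close: fully open they stand 13 mm farther back than shut.
Start: joints at [1.08, 0.104, 0.097, 1.564, 0, 1.353], TCP at [0.162, 0.578, 0.231] pointing down, gripper open.
Joint ranges: [-2.99, 2.99], [-0.84, 1.86], [-1.1, 1.16], [-1.84, 2.11], [-1.51, 1.56], [-3.14, 3.14]. Speed limits (rad/s): [2.22, 2.22, 2.57, 3.14, 3.14, 3.14].

## Interface

Orientations are given as a unit quaternion [x, y, z, w].
In Python, from workcell import ctrl, vision, outline_of gives the robot as it stands.
- The arm moves only by the tool play_rows, never from a script. Its argument "steps" is a list that holds one entry, the list of rows, each a list of 7 numbers: the shift along the tool's x, y, z in cm, then the turn, a rotation vector about the tool's x, y, z in degrees, then the closure, from 0 (fully open) to 1 (shut). In form: [[[dx, dy, dz, wx, wy, wz, fingers], ...]]. A call has 1 to 12 rows; each row shifts and turns the pose as measured when the row begins, along the tool's axes as they then stand; what a row does not reach is not made up. A row lasts 1/10 s, in which the tool goes at most 50 mm and 8.59 degrees, less where a joint would pass 70% of its speed; a pose out of reach is approached as far as the arm can. A call with a gripper value outside its range is refused whole. The fingers move at their own pace and stop on an object; "squeeze" is the grip in N (left out, the last holds). Time passes only in rows, so rows that do not move let the fingers close. It gives the time, the measured TCP pose, the force and the opening at its end, in the units of the state.
- ctrl.get_obs(): the state, without advancing time (a new reading comes with each control period).
- vision.get_image(name): name is "scene" or "top" or "wrist"; returns (picture, depth): 384x512x3 uint8, red, green, blue; 384x512 float32, m along the optical axis (not along the pixel's ray), 0 where there is no reading.
- vision.camera_info(name): a dict with "fx", "fy", "cx", "cy" (pixels), "distortion" ([k1, k2, p1, p2, k3] as OpenCV has them; the pictures are not rectified), "rvec" (rotation vector, rad) and "tvec" (3), from world to camera coordinates, as OpenCV has them. Camera axes: x right, y down, z forward; pixel columns grow to the right and rows downward; lengths in m; the calibration is good to about 2 mm. A picture is of the moment at which its call begins: read the wrist's pose just before it. camera_info takes no time and is no camera call; for the wrist camera it gives the pose at the moment of the call.
- ctrl.close_job(): hands the job in, once; it reports no verdict.
Trained networks look in the newest picture that a camera, given by its name, has taken for a name from the list of things; names that differ only in an ending like _2 or _b are one class to them, and where a whole thing is asked for, a point or a joint stands for the part that bears it (a point fixed in the world has none). Each returns a list of dicts, best first, with "conf" (0 to 1); they miss things now and then, are a little off and sometimes report something else, mostly with a low value. They report only what shows in the picture. A call takes as long as a camera call. They do not tell look-alikes from the thing itself.
- outline_of(camera, target): "region" (384x512 bool, what is visible of it) and "rect" ([left, top, right, bottom] in pixels, round what is visible of it).
The state is a dict: "clock": time; "joint_pos": joint angles; "joint_velocities": joint speeds; "effort": joint torques, N m; "ee_pos": TCP position; "orientation": TCP orientation; "contact_force": force on the tool from outside, world axes, zero at the start; "ft_torque": the same for the moment, N m; "finger_gap": opening from 0.0 (shut) to 1.0 (fully open).
Only numpy, scipy, OpenCV 4.12 (cv2) and the standard library are available. Lean on these libraries where they do the work, as an engineer would, in place of code of your own. Each camera call takes 0.05 s, during which the arm holds its last target.

## Working session

There is one attempt and no reset: what is moved stays moved. The work goes in short steps, Python scripts to look and compute and a tool call to move; the robot and the scene stay as the last step left them, time stands still between calls to the robot, and variables do not carry over. Pictures are saved under pics/ and viewed, and the job is handed in when it is done.

Besides the shell and the picture viewer there is one more tool, called after "Call:" by a JSON object that holds its "api" and its "payload", one argument or row to a line. play_rows: Moves the arm, as the interface text tells. Its arguments: {"type":"object","properties":{"steps":{"type":"array","items":{"type":"array","items":{"type":"array","items":{"type":"number"}}}},"squeeze":{"type":"number"}},"required":["steps"]}

```bash
ls; mkdir -p pics; cat > h.py <<'E'
import numpy as np, cv2
from workcell import ctrl, vision, outline_of
from scipy.spatial.transform import Rotation as R
def shot(cam,fn=None):
    im,d=vision.get_image(cam)
    if fn: cv2.imwrite('pics/'+fn,im[:,:,::-1])
    return im,d
def world(cam,px,depth,info=None):
    c=info or vision.camera_info(cam)
    K=np.array([[c['fx'],0,c['cx']],[0,c['fy'],c['cy']],[0,0,1]])
    px=np.asarray(px,float).reshape(-1,1,2)
    n=cv2.undistortPoints(px,K,np.array(c['distortion'],float)).reshape(-1,2)
    P=np.c_[n,np.ones(len(n))]*np.asarray(depth).reshape(-1,1)
    Rm=R.from_rotvec(np.array(c['rvec']).ravel()).as_matrix()
    return (P-np.array(c['tvec']).ravel())@Rm
def proj(cam,P,info=None):
    c=info or vision.camera_info(cam)
    K=np.array([[c['fx'],0,c['cx']],[0,c['fy'],c['cy']],[0,0,1]])
    return cv2.projectPoints(np.asarray(P,float).reshape(-1,1,3),np.array(c['rvec'],float),np.array(c['tvec'],float),K,np.array(c['distortion'],float))[0].reshape(-1,2)
def cloud(cam,d,info=None):
    v,u=np.mgrid[0:d.shape[0],0:d.shape[1]]
    W=world(cam,np.c_[u.ravel(),v.ravel()],d.ravel(),info).reshape(d.shape+(3,))
    W[d<=0]=np.nan
    return W
E
python3 - <<'E'
from h import *
o=ctrl.get_obs(); print(o, ctrl.grasp_offset)
for c in ['scene','top','wrist']:
    im,d=shot(c,c+'0.png'); np.savez('pics/'+c+'0.npz',im=im,d=d)
    i=vision.camera_info(c); print(c,i)
E
```

```text
pics
{'clock': 0.0, 'joint_pos': array([ 1.08029570e+00,  1.04722387e-01,  9.64291437e-02,  1.56389451e+00,
       -9.59077943e-06,  1.35312431e+00]), 'joint_velocities': array([ 4.85616379e-04,  9.72338671e-04,  6.07331685e-05,  1.68817683e-03,
       -2.01592431e-03, -6.96017823e-04]), 'effort': array([-3.02985740e-03, -5.56939280e+01,  5.03640783e+01,  1.72122172e-02,
       -6.70390127e-04, -4.29049521e-06]), 'ee_pos': array([0.16148347, 0.57749934, 0.23048673]), 'orientation': array([ 1.35991580e-01,  9.90709749e-01, -6.54215580e-04, -2.36728865e-04]), 'contact_force': array([-0.99022057,  0.64011678, -0.39042884]), 'ft_torque': array([ 0.00292155,  0.01568693, -0.03669935]), 'finger_gap': 0.9986546331111554} 0.0187
scene {'fx': 381.9712136926132, 'fy': 381.9712136926132, 'cx': 253.96234526585746, 'cy': 195.37401910358312, 'distortion': array([0.02117215, 0.        , 0.        , 0.        , 0.        ]), 'rvec': array([ 2.18159595,  1.19642896, -0.42790912]), 'tvec': array([-0.29078664, -0.27372106,  1.50526471])}
top {'fx': 408.6304943830369, 'fy': 408.6304943830369, 'cx': 255.24770109011033, 'cy': 196.96051265061524, 'distortion': array([0.03704116, 0.        , 0.        , 0.        , 0.        ]), 'rvec': array([ 2.14812347, -2.08976709,  0.19568709]), 'tvec': array([-0.01525755,  0.55180143,  0.94232657])}
wrist {'fx': 264.33131669694546, 'fy': 264.33131669694546, 'cx': 253.9376519912045, 'cy': 191.63259396939986, 'distortion': array([0.00801432, 0.        , 0.        , 0.        , 0.        ]), 'rvec': array([-2.30958373, -1.75194824, -0.25407991]), 'tvec': array([-0.59844769, -0.03721805,  0.37997298])}
```

View pics/scene0.png

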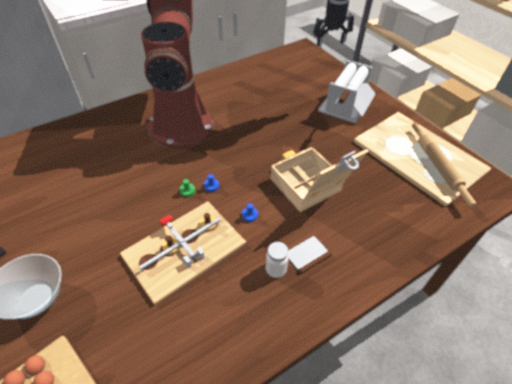

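View pics/top0.png

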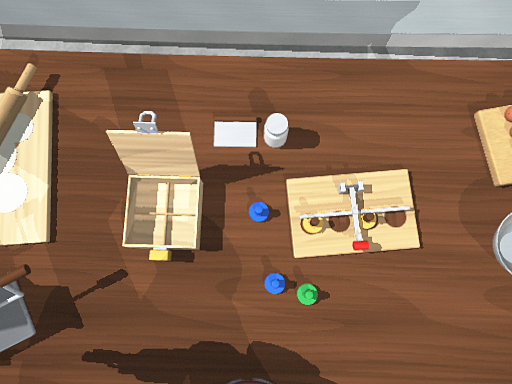

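View pics/wrist0.png

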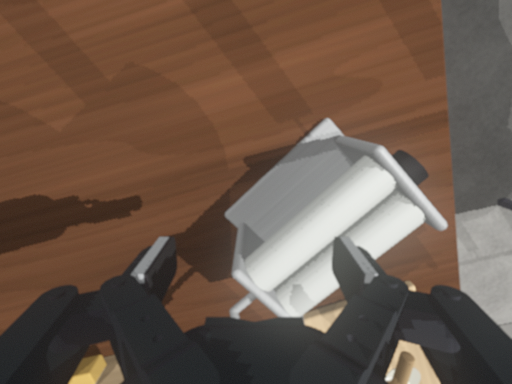

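The top view shows the case on the left (about 163,212) with its lid open. The board is on the right (about 353,213) with the red knob at 360,245, and the blue and green look-alikes are on the table. I'll zoom in on the board and run the detectors.

```bash
python3 - <<'E'
from h import *
a=np.load('pics/top0.npz'); im=a['im']
b=cv2.resize(im[160:265,275:430],None,fx=5,fy=5,interpolation=cv2.INTER_CUBIC); cv2.imwrite('pics/z1.png',b[:,:,::-1])
b=cv2.resize(im[105:270,95:215],None,fx=3.5,fy=3.5,interpolation=cv2.INTER_CUBIC); cv2.imwrite('pics/z2.png',b[:,:,::-1])
d=a['d']; W=cloud('top',d)
for t in ['stamp0','board','clamp_knob','case','lid']:
    for r in outline_of('top',t)[:6]:
        m=r['region']; p=np.nanmedian(W[m],axis=0); 
        print(t,round(r['conf'],2),np.round(r['rect']),p.round(3), im[m].mean(0).round())
# heights of board region
m=(W[...,1]<0)&(W[...,2]>0.010)
for t in ['board','case']:
    r=outline_of('top',t)[0]; m=r['region']
    Z=W[m]; 
    print(t,np.nanpercentile(Z[:,2],[5,25,50,75,95]).round(4))
E
```

```text
stamp0 0.85 [262. 273. 284. 294.] [ 0.347 -0.052  0.014] [ 59. 122. 234.]
stamp0 0.81 [251. 202. 268. 221.] [ 0.521 -0.01   0.015] [ 57. 113. 221.]
stamp0 0.76 [296. 285. 317. 302.] [ 0.326 -0.129  0.015] [ 69. 197. 101.]
stamp0 0.73 [355. 212. 374. 230.] [ 0.503 -0.268  0.033] [175. 142.  77.]
stamp0 0.6 [302. 214. 326. 235.] [ 0.492 -0.141  0.033] [200. 171.  93.]
board 0.97 [286. 171. 420. 258.] [ 0.527 -0.238  0.018] [222. 195. 148.]
clamp_knob 0.67 [139. 112. 160. 130.] [0.679 0.225 0.241] [192. 195. 198.]
clamp_knob 0.58 [300. 190. 412. 252.] [ 0.52  -0.244  0.045] [225. 198. 195.]
clamp_knob 0.35 [266. 114. 286. 146.] [ 0.711 -0.046  0.098] [217. 220. 222.]
case 0.75 [298. 188. 409. 256.] [ 0.521 -0.245  0.045] [222. 195. 193.]
case 0.7 [108. 112. 203. 263.] [0.573 0.226 0.051] [209. 187. 149.]
lid 0.87 [105. 110. 199. 174.] [0.629 0.223 0.17 ] [215. 190. 151.]
lid 0.24 [265. 114. 288. 146.] [ 0.712 -0.045  0.097] [216. 218. 220.]
board [0.0146 0.0168 0.0183 0.0199 0.0462]
case [0.0187 0.0418 0.0447 0.0492 0.0664]
```

View pics/z1.png

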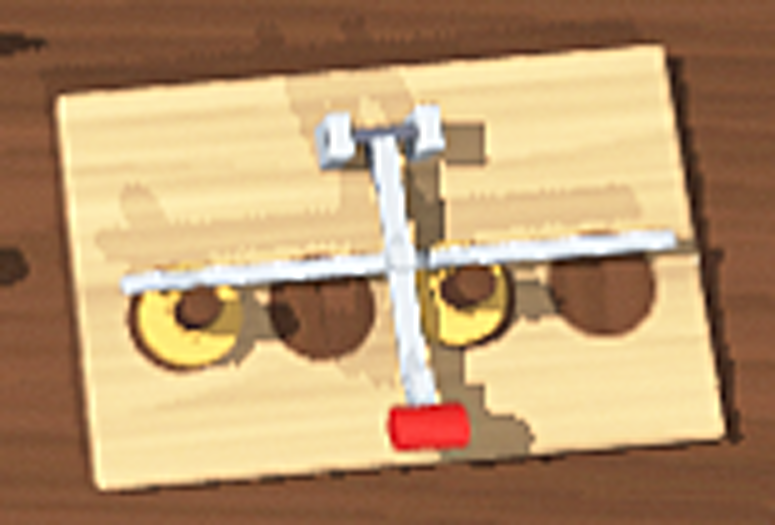

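View pics/z2.png

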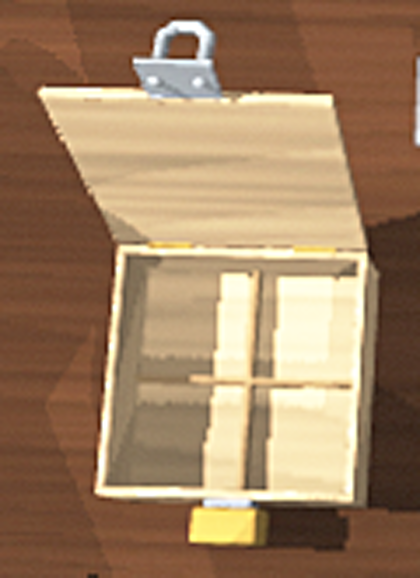

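```bash
cat >> h.py <<'E'
def plane(cam,px,z,info=None):
    px=np.asarray(px,float).reshape(-1,2)
    a=world(cam,px,np.ones(len(px)),info); b=world(cam,px,2*np.ones(len(px)),info)
    t=(np.asarray(z)-a[:,2])/(b[:,2]-a[:,2]); return a+t[:,None]*(b-a)
def rigid(M,P):
    M=np.asarray(M,float)[:,:2];P=np.asarray(P,float)[:,:2]
    mc,pc=M.mean(0),P.mean(0); H=(M-mc).T@(P-pc); yaw=np.arctan2(H[0,1]-H[1,0],H[0,0]+H[1,1])
    c,s=np.cos(yaw),np.sin(yaw); Rm=np.array([[c,-s],[s,c]]); t=pc-Rm@mc
    return t,yaw,np.linalg.norm((M@Rm.T+t)-P,axis=1)
E
python3 - <<'E'
from h import *
# board corners: in image TL=(+x,+y)
c=np.array([(58,95),(665,45),(725,437),(97,490)])/5+[275-0.4,160-0.4]
P=plane('top',c,0.018)
M=[(.1,.155),(.1,-.155),(-.1,-.155),(-.1,.155)]
print('board',rigid(M,P))
t,y,_=rigid(M,P)
def tw(t,y,p): 
    return np.array([t[0]+np.cos(y)*p[0]-np.sin(y)*p[1],t[1]+np.sin(y)*p[0]+np.cos(y)*p[1]])
for n,p in dict(hinge=(.06,0),knob=(-.085,0),s105=(-.02,.105),s35=(-.02,.035),sm35=(-.02,-.035),sm105=(-.02,-.105)).items(): print(n,tw(t,y,p).round(4))
k=np.array([(390,410),(466,405),(392,448),(468,445)])/5+[275-.4,160-.4]
print('knob seen',plane('top',k.mean(0),.060))
for e,z in (((187,318),.032),((468,300),.032)): print('foot', plane('top',np.array(e)/5+[274.6,159.6],z))
for e,z in (((200,307),.07),((467,287),.07)): print('handle', plane('top',np.array(e)/5+[274.6,159.6],z))
# case top rim outer corners in z2: scale 3.5 offset 95,105
c=np.array([(118,243),(375,255),(363,503),(98,493)])/3.5+[95-.35,105-.35]
P=plane('top',c,.064); M=[(.086,.086),(.086,-.086),(-.086,-.086),(-.086,.086)]
print(P); t,y,e=rigid(M,P); print('case',t,y,e)
for n,p in dict(c0=(-.0415,-.0415),c1=(-.0415,.0415),c2=(.0415,-.0415),c3=(.0415,.0415)).items(): print(n,tw(t,y,p).round(4))
d=np.load('pics/top0.npz')['d']; W=cloud('top',d)
r=outline_of('top','case')
# cloud fit: rim points z .06-.068 in region
m=(abs(W[...,2]-.064)<.006)&(W[...,1]>.08)&(W[...,1]<.35)&(W[...,0]>.35)&(W[...,0]<.62)
print('n',m.sum()); Q=W[m][:,:2].astype(np.float32); print(cv2.minAreaRect(Q))
m=(abs(W[...,2]-.018)<.006)&(W[...,1]>-.45)&(W[...,1]<-.05)&(W[...,0]>.35)&(W[...,0]<.7)
from cv2 import minAreaRect
Q=W[m][:,:2].astype(np.float32); print(minAreaRect(Q))
E
```

```text
board (array([ 0.52649958, -0.2412342 ]), np.float64(0.110473935385883), array([0.00105243, 0.00052341, 0.00175538, 0.00059112]))
hinge [ 0.5861 -0.2346]
knob [ 0.442  -0.2506]
s105 [ 0.495  -0.1391]
s35 [ 0.5028 -0.2087]
sm35 [ 0.5105 -0.2782]
sm105 [ 0.5182 -0.3478]
knob seen [[ 0.44220901 -0.2507637   0.06      ]]
foot [[ 0.4942478  -0.14083379  0.032     ]]
foot [[ 0.50702647 -0.27813436  0.032     ]]
handle [[ 0.49469548 -0.14190739  0.07      ]]
handle [[ 0.50776404 -0.26754461  0.07      ]]
[[0.59793283 0.30909695 0.064     ]
 [0.59435076 0.13090425 0.064     ]
 [0.42335139 0.1299002  0.064     ]
 [0.42547772 0.30740875 0.064     ]]
case [0.51027818 0.21932754] -0.0043139681606984915 [0.00433584 0.00257587 0.00383969 0.00190072]
c0 [0.4686 0.178 ]
c1 [0.469 0.261]
c2 [0.5516 0.1776]
c3 [0.552  0.2606]
n 907
((0.4979543387889862, 0.22336605191230774), (0.1742948591709137, 0.20793764293193817), 89.85379028320312)
((0.5243522524833679, -0.22800348699092865), (0.3533457815647125, 0.34825074672698975), 89.79792022705078)
```

```bash
cat >> h.py <<'E'
def pose():
    o=ctrl.get_obs(); return o['ee_pos'],R.from_quat(o['orientation'])
def down(alpha):  # tool z down, tool y at world angle alpha (rad)
    y=np.array([np.cos(alpha),np.sin(alpha),0]); z=np.array([0,0,-1.]); x=np.cross(y,z)
    return R.from_matrix(np.c_[x,y,z])
def plan(targets,step=4.0,ang=7.5,p0=None):
    """targets: list of (pos, alpha or R, grip[, step cm])"""
    p,r=p0 or pose(); rows=[]
    for t in targets:
        tp,ta,g=t[:3]; st=t[3] if len(t)>3 else step
        tr=ta if isinstance(ta,R) else down(ta)
        tp=np.asarray(tp,float)
        while True:
            dp=(tp-p)*100; rv=np.degrees((r.inv()*tr).as_rotvec())
            n=max(1,int(np.ceil(max(np.linalg.norm(dp)/st,np.linalg.norm(rv)/ang)-1e-6)))
            row=np.r_[r.inv().apply(dp/n),rv/n]; row=np.round(row,2)
            rows.append([float(x) for x in row]+[g])
            p=p+r.apply(row[:3])/100; r=r*R.from_rotvec(np.radians(row[3:]))
            if n==1: break
    s='[['+',\n'.join(str([0.0 if x==0 else x for x in w]).replace(' ','') for w in rows)+']]'
    print(len(rows),'rows'); print(s); return rows
AB=np.pi/2+0.1105
E
python3 - <<'E'
from h import *
plan([((.36,.27,.33),np.pi/2,0),((.42,.22,.33),np.pi/2,0)])
E
```

```text
12 rows
[[[-2.74,-2.43,-0.99,0.0,0.0,-1.56,0.0],
[-2.67,-2.5,-0.99,0.0,0.0,-1.56,0.0],
[-2.6,-2.58,-0.99,0.0,0.0,-1.56,0.0],
[-2.53,-2.65,-0.99,0.0,0.0,-1.56,0.0],
[-2.46,-2.71,-0.98,0.0,0.0,-1.57,0.0],
[-2.39,-2.78,-0.99,0.0,0.0,-1.56,0.0],
[-2.31,-2.84,-0.98,0.0,0.0,-1.57,0.0],
[-2.23,-2.91,-0.99,0.0,0.0,-1.56,0.0],
[-2.15,-2.96,-0.98,0.0,0.0,-1.57,0.0],
[-2.06,-3.03,-0.99,0.01,0.0,-1.56,0.0],
[-3.0,-2.5,0.0,0.0,0.0,0.0,0.0],
[-3.0,-2.5,0.0,0.0,0.0,0.0,0.0]]]
```

Call:
{"api": "play_rows", "payload": {
  "steps": [
    [[-2.7,-2.4,-1.0,0,0,-1.6,0],[-2.7,-2.5,-1,0,0,-1.6,0],[-2.6,-2.6,-1,0,0,-1.6,0],[-2.5,-2.6,-1,0,0,-1.6,0],[-2.5,-2.7,-1,0,0,-1.6,0],[-2.4,-2.8,-1,0,0,-1.6,0],[-2.3,-2.8,-1,0,0,-1.6,0],[-2.2,-2.9,-1,0,0,-1.6,0],[-2.2,-3,-1,0,0,-1.6,0],[-2.1,-3,-1,0,0,-1.6,0],[-3,-2.5,0,0,0,0,0],[-3,-2.5,0,0,0,0,0]]
  ]
}}

```text
clock: 1.75
ee_pos: [0.4301, 0.2126, 0.3364]
orientation: [-0.013, 1.0, 0.0, 0.003]
contact_force: [0.7, 0.9, -0.2]
finger_gap: 0.995
```

```bash
python3 - <<'E'
from h import *
i=vision.camera_info('wrist'); im,d=shot('wrist','w1.png'); print(ctrl.get_obs()['ee_pos'], i)
np.savez('pics/w1.npz',im=im,d=d,rvec=i['rvec'],tvec=i['tvec'])
E
```

```text
[0.43386331 0.20938812 0.3353808 ] {'fx': 264.33131669694546, 'fy': 264.33131669694546, 'cx': 253.9376519912045, 'cy': 191.63259396939986, 'distortion': array([0.00801432, 0.        , 0.        , 0.        , 0.        ]), 'rvec': array([-2.03698474, -2.09084581, -0.31049825]), 'tvec': array([-0.20026314, -0.48551318,  0.35321541])}
```

View pics/w1.png

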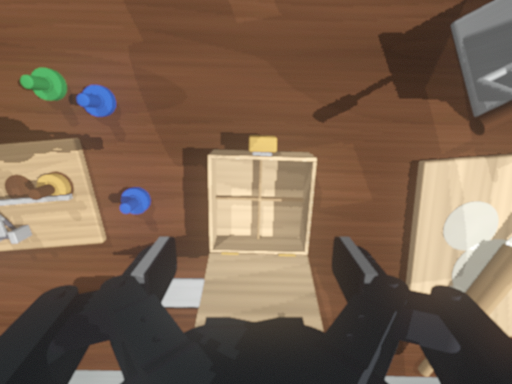

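```bash
python3 - <<'E'
from h import *
i=vision.camera_info('wrist'); im,d=shot('wrist'); 
np.savez('pics/w2.npz',im=im,d=d,rvec=i['rvec'],tvec=i['tvec'])
b=cv2.resize(im[125:275,190:335],None,fx=4,fy=4,interpolation=cv2.INTER_CUBIC); cv2.imwrite('pics/z3.png',b[:,:,::-1])
W=cloud('wrist',d,i)
m=(abs(W[...,2]-.064)<.004)&(W[...,1]>.1)&(W[...,1]<.35)&(W[...,0]>.35)&(W[...,0]<.59)
Q=W[m]; print(m.sum(), Q[:,2].mean()); print(cv2.minAreaRect(Q[:,:2].astype(np.float32))); 
lo=np.percentile(Q,[1,99],axis=0); print(lo)
# project model for the top-based pose
from math import cos,sin
E
```

```text
1304 0.06339471791383447
((0.49253177642822266, 0.22315818071365356), (0.17246367037296295, 0.19545967876911163), 89.76299285888672)
[[0.39634354 0.13726303 0.06004942]
 [0.58931166 0.30853655 0.06617615]]
```

View pics/z3.png

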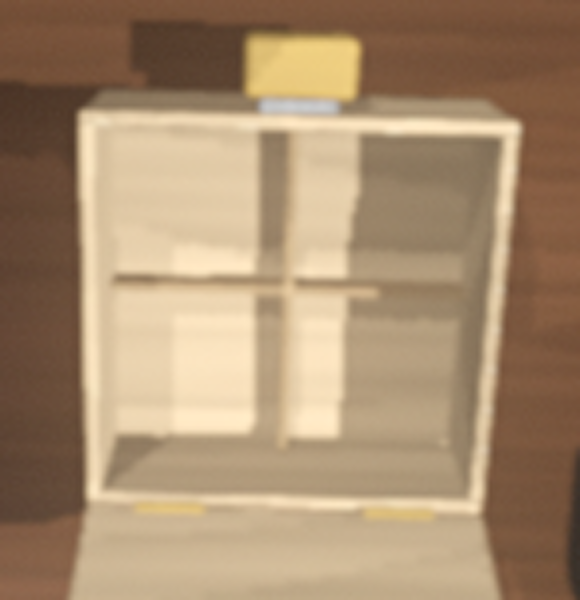

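```bash
python3 - <<'E'
from h import *
a=np.load('pics/w2.npz'); i=vision.camera_info('wrist'); i['rvec']=a['rvec']; i['tvec']=a['tvec']
c=np.array([(78,110),(522,122),(484,512),(88,499)])/4+[190-.375,125-.375]
P=plane('wrist',c,.064,i); M=[(-.086,-.086),(-.086,.086),(.086,.086),(.086,-.086)]
print(P.round(4)); print(rigid(M,P)); print('cross',plane('wrist',np.array((290,285))/4+[189.6,124.6],.02,i))
# top
c=np.array([(238,380)])/3.5+[94.65,104.65]; c2=np.array([(250,380)])/3.5+[94.65,104.65]
print('cross top',plane('top',c2,.02))
im=np.load('pics/top0.npz')['im'].copy()
def draw(t,y,cam,info=None):
    c,s=np.cos(y),np.sin(y)
    for z,h in ((.064,.086),(.064,.081),(0,.086)):
        Q=[(t[0]+c*x-s*yy,t[1]+s*x+c*yy,z) for x,yy in [(-h,-h),(-h,h),(h,h),(h,-h)]]
        yield proj(cam,Q,info)
big=cv2.resize(im[105:270,95:215],None,fx=4,fy=4,interpolation=cv2.INTER_CUBIC)
for Q in draw((.5105,.2205),.025,'top'):
    cv2.polylines(big,[(((Q-[95,105]+.5)*4)).round().astype(int)],True,(255,0,0),1)
cv2.imwrite('pics/z4.png',big[:,:,::-1])
im=a['im']; big=cv2.resize(im[125:275,190:335],None,fx=4,fy=4,interpolation=cv2.INTER_CUBIC)
for Q in draw((.5105,.2205),.025,'wrist',i):
    cv2.polylines(big,[(((Q-[190,125]+.5)*4)).round().astype(int)],True,(255,0,0),1)
cv2.imwrite('pics/z5.png',big[:,:,::-1])
E
```

```text
[[0.4233 0.1373 0.064 ]
 [0.424  0.3115 0.064 ]
 [0.5961 0.3113 0.064 ]
 [0.594  0.1373 0.064 ]]
(array([0.50935504, 0.22435974]), np.float64(-0.004269643698956213), array([0.00142893, 0.00080247, 0.00139651, 0.0012156 ]))
cross [[0.50743546 0.22427018 0.02      ]]
cross top [[0.51093072 0.22136762 0.02      ]]
```

View pics/z4.png

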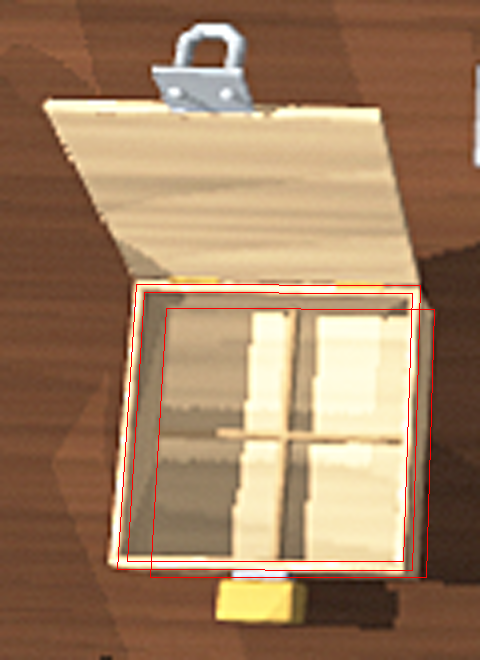

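View pics/z5.png

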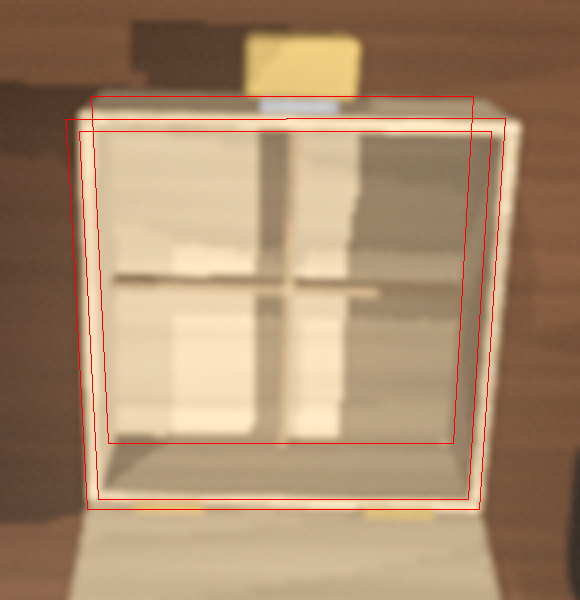

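```bash
python3 - <<'E'
from h import *
plan([((.42,-.22,.28),AB,0)])
E
```

```text
11 rows
[[[0.2,-3.92,0.5,-0.01,0.02,-0.46,0.0],
[0.23,-3.91,0.5,-0.01,0.02,-0.46,0.0],
[0.26,-3.91,0.5,0.0,0.02,-0.46,0.0],
[0.29,-3.91,0.5,-0.01,0.02,-0.46,0.0],
[0.32,-3.91,0.5,0.0,0.02,-0.46,0.0],
[0.35,-3.9,0.51,-0.01,0.02,-0.46,0.0],
[0.38,-3.9,0.5,0.0,0.02,-0.46,0.0],
[0.41,-3.9,0.5,-0.01,0.02,-0.46,0.0],
[0.44,-3.9,0.51,0.0,0.03,-0.46,0.0],
[0.48,-3.89,0.5,-0.01,0.02,-0.46,0.0],
[0.51,-3.89,0.51,0.0,0.03,-0.46,0.0]]]
```

Call:
{"api": "play_rows", "payload": {
  "steps": [
    [[0.2,-3.9,0.5,0,0,-0.5,0],[0.2,-3.9,0.5,0,0,-0.5,0],[0.3,-3.9,0.5,0,0,-0.5,0],[0.3,-3.9,0.5,0,0,-0.5,0],[0.3,-3.9,0.5,0,0,-0.5,0],[0.4,-3.9,0.5,0,0,-0.5,0],[0.4,-3.9,0.5,0,0,-0.5,0],[0.4,-3.9,0.5,0,0,-0.5,0],[0.4,-3.9,0.5,0,0,-0.5,0],[0.5,-3.9,0.5,0,0,-0.5,0],[0.5,-3.9,0.5,0,0,-0.5,0],[0,0,0,0,0,0,0]]
  ]
}}

```text
clock: 3.05
ee_pos: [0.4209, -0.2316, 0.2789]
orientation: [-0.064, 0.998, -0.0, 0.004]
contact_force: [0.3, 0.3, 0.2]
finger_gap: 1.0
```

```bash
python3 - <<'E'
from h import *
o=ctrl.get_obs(); print(o['ee_pos'],o['orientation'],o['joint_pos'])
i=vision.camera_info('wrist'); im,d=shot('wrist','w3.png')
np.savez('pics/w3.npz',im=im,d=d,rvec=i['rvec'],tvec=i['tvec'])
E
```

```text
[ 0.42086691 -0.23156575  0.27889482] [-6.38703890e-02  9.97948649e-01 -4.79753453e-04  4.34014952e-03] [-0.78002192 -0.2530578  -0.15676588  1.66060286  0.00584884 -0.90783197]
```

View pics/w3.png

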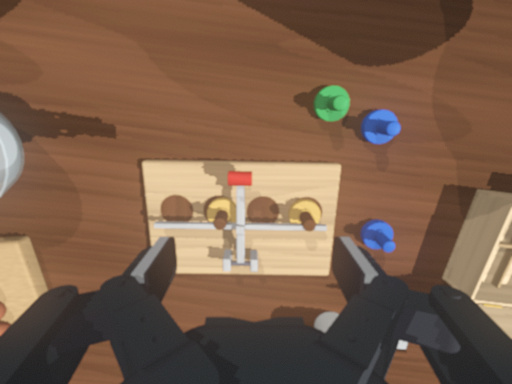

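```bash
python3 - <<'E'
from h import *
a=np.load('pics/w3.npz'); i=vision.camera_info('wrist'); i['rvec']=a['rvec']; i['tvec']=a['tvec']; im=a['im']
big=cv2.resize(im[155:280,140:345],None,fx=3.8,fy=3.8,interpolation=cv2.INTER_CUBIC); cv2.imwrite('pics/z6.png',big[:,:,::-1])
h=cv2.cvtColor(im,cv2.COLOR_RGB2HSV)
red=((h[...,0]<8)|(h[...,0]>172))&(h[...,1]>190)&(h[...,2]>120)
red[:150]=0; red[200:]=0
v,u=np.nonzero(red); print(len(u),u.min(),u.max(),v.min(),v.max()); print('knob',plane('wrist',[(u.mean(),v.mean())],.062,i))
W=cloud('wrist',a['d'],i); Q=W[red]; print(np.nanmedian(Q,axis=0), np.nanpercentile(Q,[5,95],axis=0))
# dark handles & board outline
c=np.array([(144,161),(340,164),(330,276),(148,276)])
print(plane('wrist',c,.018,i).round(4))
E
```

```text
Traceback (most recent call last):
ValueError: zero-size array to reduction operation minimum which has no identity
```

View pics/z6.png

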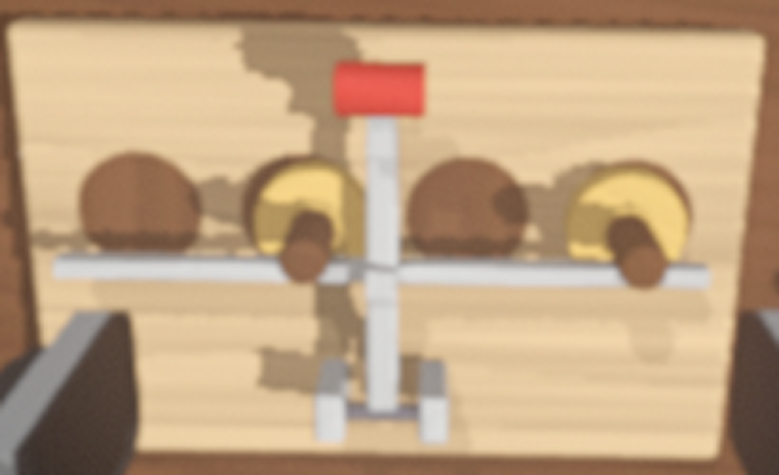

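```bash
python3 - <<'E'
from h import *
a=np.load('pics/w3.npz'); i=vision.camera_info('wrist'); i['rvec']=a['rvec']; i['tvec']=a['tvec']; im=a['im']
f=lambda L:np.array(L)/3.8+[140-.37,155-.37]
P=plane('wrist',f([(8,22),(765,38),(720,458)]),.018,i); M=[(-.1,-.155),(-.1,.155),(.1,.155)]
print(P.round(4),rigid(M,P))
print('knob',plane('wrist',f([(380,90)]),.063,i), plane('wrist',f([(335,88),(424,92)]),.06,i))
print('handles top',plane('wrist',f([(303,262),(641,266)]),.07,i))
print('feet top',plane('wrist',f([(308,215),(630,222)]),.032,i))
W=cloud('wrist',a['d'],i)
for p in f([(380,80),(380,100),(380,200),(303,262),(641,266),(275,215)]).round().astype(int): print(W[p[1],p[0]].round(4))
E
```

```text
[[ 0.4427 -0.4045  0.018 ]
 [ 0.41   -0.0989  0.018 ]
 [ 0.6065 -0.0755  0.018 ]] (array([ 0.52519011, -0.24063543]), np.float64(0.11051750914753782), array([0.00127152, 0.00178239, 0.00103086]))
knob [[ 0.43996152 -0.25065317  0.063     ]] [[ 0.44211012 -0.26735303  0.06      ]
 [ 0.43941178 -0.234455    0.06      ]]
handles top [[ 0.50886071 -0.27200643  0.07      ]
 [ 0.49401476 -0.14433145  0.07      ]]
feet top [[ 0.50494278 -0.27513163  0.032     ]
 [ 0.49089539 -0.1420633   0.032     ]]
[ 0.4355 -0.2504  0.0674]
[ 0.4425 -0.2496  0.0678]
[ 0.4881 -0.2455  0.0476]
[ 0.5093 -0.2724  0.0705]
[ 0.4946 -0.1447  0.0702]
[ 0.5056 -0.2885  0.0339]
```

```bash
python3 - <<'E'
from h import *
plan([((.441,-.2505,.12),AB,0.0),((.441,-.2505,.038),AB,0.0,3)])
E
```

```text
8 rows
[[[-0.32,-0.46,3.19,-0.01,0.1,0.2,0.0],
[-0.32,-0.46,3.19,-0.01,0.1,0.21,0.0],
[-0.33,-0.46,3.2,-0.01,0.1,0.2,0.0],
[-0.34,-0.45,3.19,-0.01,0.11,0.21,0.0],
[-0.34,-0.46,3.19,-0.01,0.1,0.2,0.0],
[0.0,0.0,2.73,0.0,0.0,0.0,0.0],
[0.0,0.0,2.74,0.0,0.0,0.0,0.0],
[0.0,0.0,2.73,0.0,0.0,0.0,0.0]]]
```

Call:
{"api": "play_rows", "payload": {
  "steps": [
    [[-0.3,-0.5,3.2,0,0.1,0.2,0],[-0.3,-0.5,3.2,0,0.1,0.2,0],[-0.3,-0.5,3.2,0,0.1,0.2,0],[-0.3,-0.5,3.2,0,0.1,0.2,0],[-0.3,-0.4,3.2,0,0.1,0.2,0],[0,0,0,0,0,0,0],[0,0,0,0,0,0,0]]
  ]
}}

```text
clock: 3.8
ee_pos: [0.4433, -0.2457, 0.1196]
orientation: [-0.058, 0.998, -0.002, 0.003]
contact_force: [-0.1, 1.2, 1.0]
finger_gap: 0.999
```

```bash
python3 - <<'E'
from h import *
print(pose()[0])
plan([((.441,-.2505,.038),AB,0.0,2)])
E
```

```text
[ 0.4432614  -0.24566406  0.11960873]
5 rows
[[[0.06,-0.08,1.63,-0.04,0.06,0.06,0.0],
[0.06,-0.09,1.63,-0.05,0.06,0.06,0.0],
[0.06,-0.09,1.63,-0.04,0.06,0.07,0.0],
[0.06,-0.09,1.64,-0.05,0.05,0.06,0.0],
[0.06,-0.09,1.63,-0.04,0.06,0.07,0.0]]]
```

Call:
{"api": "play_rows", "payload": {
  "steps": [
    [[0.1,-0.2,1.6,0,0.1,0.1,0],[0.1,-0.1,1.6,0,0.1,0.1,0],[0.1,-0.1,1.6,-0.1,0.1,0.1,0],[0,-0.1,1.6,-0.1,0,0,0],[0,0,1.6,0,0,0,0],[0,0,0,0,0,0,0]]
  ]
}}

```text
clock: 4.4
ee_pos: [0.4427, -0.2525, 0.0381]
orientation: [-0.056, 0.998, -0.002, 0.002]
contact_force: [-0.7, -0.8, -0.6]
finger_gap: 0.998
```

```bash
python3 - <<'E'
from h import *
print(pose()[0])
plan([((.441,-.2505,.038),AB,0.0,2)])
shot('wrist','w4.png')
E
```

```text
[ 0.44270893 -0.25246837  0.03813917]
1 rows
[[[0.15,0.21,0.01,-0.29,0.2,0.04,0.0]]]
```

View pics/w4.png

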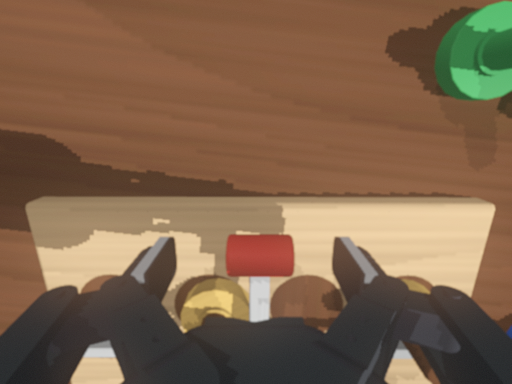

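The knob is centred between the fingers (about 260,255, finger tips at 160 and 350), so I'm closing on it.

Call:
{"api": "play_rows", "payload": {
  "steps": [
    [[0.1,0.2,0,-0.3,0.2,0,0.3],[0,0,0,0,0,0,0.6],[0,0,0,0,0,0,0.8],[0,0,0,0,0,0,1],[0,0,0,0,0,0,1],[0,0,0,0,0,0,1],[0,0,0,0,0,0,1],[0,0,0,0,0,0,1]]
  ],
  "squeeze": 35
}}

```text
clock: 5.25
ee_pos: [0.4424, -0.2495, 0.042]
orientation: [-0.056, 0.998, 0.001, 0.001]
contact_force: [-0.1, 0.6, -3.5]
finger_gap: 0.391
```

```bash
cat >> h.py <<'E'
def arc(p0,th0,ths):
    """row deltas for knob arc: from TCP p0 with clamp angle th0 to each ths"""
    b=.09; u=np.array([np.cos(.1105),np.sin(.1105),0])
    k=lambda t: u*(-.145*np.cos(t+b))+np.array([0,0,.145*np.sin(t+b)])
    return [p0+k(t)-k(th0) for t in ths]
E
python3 - <<'E'
from h import *
p=pose()[0]; print(p)
plan([(q,AB,1) for q in arc(p,0,np.linspace(0,1.1,12)[1:])])
E
```

```text
[ 0.44242782 -0.24946159  0.04202507]
11 rows
[[[-0.21,0.0,-1.43,0.13,0.15,0.06,1],
[-0.34,0.0,-1.41,0.0,0.0,0.0,1],
[-0.48,0.0,-1.37,0.0,0.0,0.0,1],
[-0.62,0.0,-1.31,0.0,0.0,0.0,1],
[-0.75,0.0,-1.24,0.0,0.0,0.0,1],
[-0.86,0.0,-1.17,0.0,0.0,0.0,1],
[-0.98,0.0,-1.07,0.0,0.0,0.0,1],
[-1.08,0.0,-0.96,0.0,0.0,0.0,1],
[-1.17,0.0,-0.86,0.0,0.0,0.0,1],
[-1.25,0.0,-0.73,0.0,0.0,0.0,1],
[-1.32,0.0,-0.61,0.0,0.0,0.0,1]]]
```

Call:
{"api": "play_rows", "payload": {
  "steps": [
    [[-0.2,0,-1.4,0,0,0,1],[-0.3,0,-1.4,0,0,0,1],[-0.5,0,-1.4,0,0,0,1],[-0.6,0,-1.3,0,0,0,1],[-0.8,0,-1.2,0,0,0,1],[-0.9,0,-1.2,0,0,0,1]]
  ]
}}

```text
clock: 5.85
ee_pos: [0.4729, -0.246, 0.1186]
orientation: [-0.055, 0.998, 0.002, -0.003]
contact_force: [1.6, -4.1, -12.1]
finger_gap: 0.388
```

```bash
python3 - <<'E'
from h import *
o=ctrl.get_obs(); p=pose()[0]; print(p,o['contact_force'],o['finger_gap'])
shot('scene','s5.png'); im,_=shot('wrist','w5.png')
E
```

```text
[ 0.47285785 -0.24597373  0.11862364] [  1.56923296  -4.12969423 -12.08757906] 0.38801978195762443
```

View pics/w5.png

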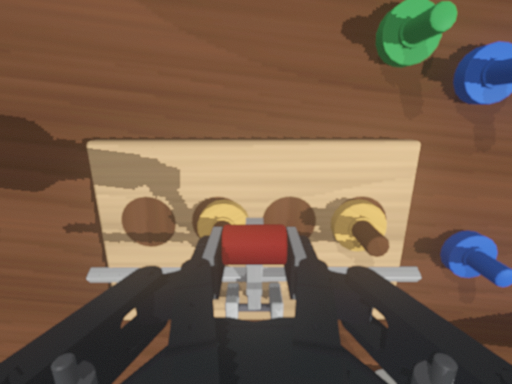

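```bash
python3 - <<'E'
from h import *
p=pose()[0]
plan([(q,AB,1) for q in arc(p,.576,np.linspace(.576,1.9,13)[1:])])
E
```

```text
12 rows
[[[-1.05,0.0,-1.2,0.23,-0.22,0.0,1],
[-1.18,0.0,-1.08,0.0,0.0,0.0,1],
[-1.3,0.0,-0.94,0.0,0.0,0.0,1],
[-1.38,0.0,-0.8,0.0,0.0,0.0,1],
[-1.47,0.0,-0.63,0.0,0.0,0.0,1],
[-1.53,0.0,-0.47,0.0,0.0,0.0,1],
[-1.57,0.0,-0.3,0.0,0.0,0.0,1],
[-1.6,0.0,-0.12,0.0,0.0,0.0,1],
[-1.59,0.0,0.05,0.0,0.0,0.0,1],
[-1.59,0.0,0.23,0.0,0.0,0.0,1],
[-1.54,0.0,0.4,0.0,0.0,0.0,1],
[-1.5,0.0,0.57,0.0,0.0,0.0,1]]]
```

Call:
{"api": "play_rows", "payload": {
  "steps": [
    [[-1.1,0,-1.2,0,-0.2,0,1],[-1.2,0,-1.1,0,0,0,1],[-1.3,0,-0.9,0,0,0,1],[-1.4,0,-0.8,0,0,0,1],[-1.5,0,-0.6,0,0,0,1],[-1.5,0,-0.5,0,0,0,1],[-1.6,0,-0.3,0,0,0,1]]
  ]
}}

```text
clock: 6.65
ee_pos: [0.563, -0.236, 0.171]
orientation: [-0.054, 0.999, 0.003, -0.009]
contact_force: [-3.6, 0.3, 1.0]
finger_gap: 0.389
```

```bash
python3 - <<'E'
from h import *
o=ctrl.get_obs();p=pose()[0]; print(p,o['contact_force'],o['finger_gap'])
u=np.array([np.cos(.1105),np.sin(.1105)])
h=np.array([.5258+.06*u[0],-.2409+.06*u[1]]); k=(p[:2]-h)@u; kz=p[2]+.015-.044
t=np.arctan2(kz,-k)-.09; print('theta',t,np.hypot(k,kz))
plan([(q,AB,1) for q in arc(p,t,np.linspace(t,1.95,8)[1:])])
E
```

```text
[ 0.56304117 -0.23601124  0.17099349] [-3.59359494  0.32412524  1.004891  ] 0.38876601077542694
theta 1.3240101362124503 0.14375678415340826
7 rows
[[[-1.29,0.0,-0.17,0.35,-1.07,-0.17,1],
[-1.29,0.0,-0.03,0.0,0.0,0.0,1],
[-1.29,0.0,0.09,0.0,0.0,0.0,1],
[-1.28,0.0,0.2,0.0,0.0,0.0,1],
[-1.26,0.0,0.32,0.0,0.0,0.0,1],
[-1.23,0.0,0.42,0.0,0.0,0.0,1],
[-1.18,0.01,0.54,0.0,0.0,0.0,1]]]
```

Call:
{"api": "play_rows", "payload": {
  "steps": [
    [[-1.3,0,-0.2,0.3,-1,-0.2,1],[-1.3,0,0,0,0,0,1],[-1.3,0,0.1,0,0,0,1],[-1.3,0,0.2,0,0,0,1],[-1.3,0,0.3,0,0,0,1],[-1.2,0,0.4,0,0,0,1],[-1.2,0,0.5,0,0,0,1],[0,0,0,0,0,0,1],[0,0,0,0,0,0,0.6],[0,0,0,0,0,0,0.2],[0,0,0,0,0,0,0]]
  ]
}}

```text
clock: 7.75
ee_pos: [0.6564, -0.2259, 0.1593]
orientation: [-0.057, 0.998, -0.001, 0.004]
contact_force: [-0.5, -0.5, -0.4]
finger_gap: 0.73
```

```bash
python3 - <<'E'
from h import *
o=ctrl.get_obs();p=pose()[0]; print(p,o['contact_force'],o['finger_gap'])
shot('scene','s6.png'); shot('wrist','w6.png')
E
```

```text
[ 0.65637908 -0.22585222  0.15929874] [-0.54887235 -0.4905148  -0.43912048] 0.7300372999375624
```

View pics/w6.png

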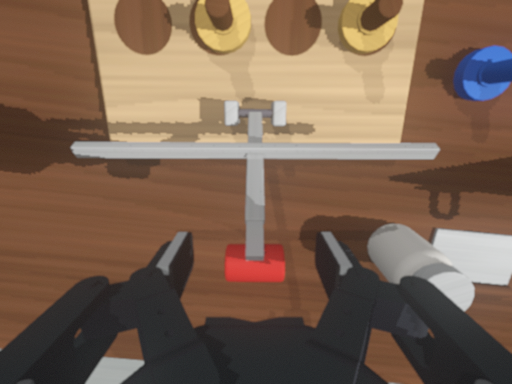

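View pics/s6.png

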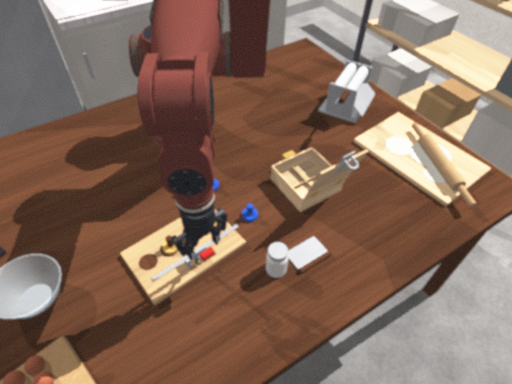

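The wrist view shows the clamp standing back by itself, with the knob at (255,262) free between the open fingers. I'm going up now, then to stamp A.

```bash
python3 - <<'E'
from h import *
plan([((.656,-.226,.26),AB,0),((.55,-.18,.27),AB,0),((.46,-.143,.24),AB,0)])
E
```

```text
9 rows
[[[-0.01,-0.01,-3.36,-0.04,0.16,0.08,0.0],
[-0.01,0.0,-3.35,-0.04,0.17,0.08,0.0],
[0.01,-0.01,-3.36,-0.03,0.16,0.08,0.0],
[3.34,1.91,-0.33,0.0,0.0,0.0,0.0],
[3.34,1.92,-0.33,0.0,0.0,0.0,0.0],
[3.34,1.91,-0.34,0.0,0.0,0.0,0.0],
[2.85,1.56,1.0,0.0,0.0,0.0,0.0],
[2.85,1.56,1.0,0.0,0.0,0.0,0.0],
[2.84,1.55,1.0,0.0,0.0,0.0,0.0]]]
```

Call:
{"api": "play_rows", "payload": {
  "steps": [
    [[0,0,-3.4,0,0.2,0.1,0],[0,0,-3.4,0,0.2,0.1,0],[0,0,-3.4,0,0.2,0.1,0],[3.3,1.9,-0.3,0,0,0,0],[3.3,1.9,-0.3,0,0,0,0],[3.3,1.9,-0.3,0,0,0,0],[2.8,1.6,1,0,0,0,0],[2.8,1.6,1,0,0,0,0],[2.8,1.6,1,0,0,0,0],[0,0,0,0,0,0,0],[0,0,0,0,0,0,0]]
  ]
}}

```text
clock: 8.95
ee_pos: [0.4583, -0.1413, 0.2439]
orientation: [-0.053, 0.999, -0.003, 0.002]
contact_force: [-0.2, -0.3, 0.4]
finger_gap: 0.997
```

```bash
python3 - <<'E'
from h import *
p=pose()[0]; print(p)
i=vision.camera_info('wrist'); im,d=shot('wrist','w7.png'); np.savez('pics/w7.npz',im=im,d=d,rvec=i['rvec'],tvec=i['tvec'])
W=cloud('wrist',d,i)
for t in ['stamp0']:
    for r in outline_of('wrist',t)[:6]:
        m=r['region']; Z=W[m]; top=Z[Z[:,2]>np.nanpercentile(Z[:,2],98)-.006]
        print(round(r['conf'],2),np.round(r['rect']),im[m].mean(0).round(),'top',np.nanmean(top,0).round(4))
E
```

```text
[ 0.45826968 -0.14126833  0.24393587]
0.89 [315. 199. 358. 233.] [ 77. 105. 178.] top [ 0.5203 -0.0091  0.0518]
0.78 [234. 176. 268. 210.] [195. 162. 103.] top [ 0.4937 -0.1433  0.07  ]
0.62 [142. 174. 178. 210.] [194. 161. 103.] top [ 0.5079 -0.2715  0.0699]
0.34 [ 69. 133. 288. 317.] [205. 178. 142.] top [ 0.5992 -0.1963  0.1149]
```

View pics/w7.png

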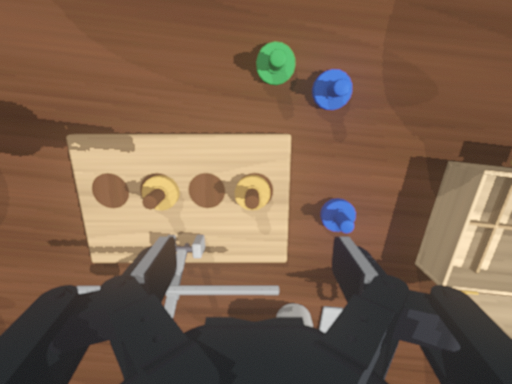

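```bash
python3 - <<'E'
from h import *
plan([((.4937,-.1433,.13),AB,0.3,3),((.4937,-.1433,.10),AB,.3)])
E
```

```text
5 rows
[[[-0.85,-0.12,2.85,-0.08,0.05,-0.05,0.3],
[-0.85,-0.12,2.85,-0.08,0.05,-0.05,0.3],
[-0.86,-0.13,2.86,-0.08,0.05,-0.05,0.3],
[-0.86,-0.14,2.85,-0.09,0.05,-0.04,0.3],
[0.0,0.0,3.0,0.0,0.0,0.0,0.3]]]
```

Call:
{"api": "play_rows", "payload": {
  "steps": [
    [[-0.9,-0.1,2.9,0,0,0,0.3],[-0.8,-0.1,2.8,0,0,0,0.3],[-0.9,-0.1,2.9,0,0,0,0.3],[-0.9,-0.1,2.8,0,0,0,0.3],[0,0,2.5,0,0,0,0.3],[0,0,0,0,0,0,0.3]]
  ]
}}

```text
clock: 9.65
ee_pos: [0.5033, -0.1471, 0.1045]
orientation: [-0.053, 0.999, -0.005, 0.005]
contact_force: [-0.8, 0.0, -0.6]
finger_gap: 0.699
```

```bash
python3 - <<'E'
from h import *
o=ctrl.get_obs(); print(o['ee_pos'],o['finger_gap'])
plan([((.4937,-.1433,.037),AB,0.3,1.7)])
E
```

```text
[ 0.50334031 -0.14712578  0.10448844] 0.6990574076350722
5 rows
[[[0.2,0.11,1.35,-0.12,0.11,-0.05,0.3],
[0.19,0.11,1.35,-0.12,0.12,-0.05,0.3],
[0.19,0.11,1.35,-0.12,0.11,-0.05,0.3],
[0.19,0.1,1.34,-0.13,0.12,-0.04,0.3],
[0.19,0.1,1.35,-0.12,0.11,-0.05,0.3]]]
```

Call:
{"api": "play_rows", "payload": {
  "steps": [
    [[0.5,0.3,0,-0.3,0.3,0,0.3],[0.4,0.2,0,-0.3,0.2,0,0.3],[0,0,1.3,0,0,0,0.3],[0,0,0,0,0,0,0.3]]
  ]
}}

```text
clock: 10.05
ee_pos: [0.4958, -0.1445, 0.0951]
orientation: [-0.053, 0.999, -0.001, 0.002]
contact_force: [0.2, 1.5, 0.3]
finger_gap: 0.702
```

```bash
python3 - <<'E'
from h import *
o=ctrl.get_obs(); print(o['ee_pos'],o['finger_gap'])
plan([((.4937,-.1433,.037),AB,0.3,1.7)])
E
```

```text
[ 0.49576956 -0.14452444  0.09507569] 0.7017361449981832
4 rows
[[[0.05,0.04,1.45,-0.03,0.06,-0.06,0.3],
[0.05,0.04,1.45,-0.03,0.06,-0.06,0.3],
[0.06,0.04,1.45,-0.03,0.07,-0.06,0.3],
[0.05,0.03,1.46,-0.03,0.06,-0.07,0.3]]]
```

Call:
{"api": "play_rows", "payload": {
  "steps": [
    [[0.1,0.1,1.5,0,0.1,0,0.3],[0.1,0,1.5,0,0.1,0,0.3],[0,0,1.5,0,0,0,0.3],[0,0,1.2,0,0,0,0.3],[0,0,0,0,0,0,0.3],[0,0,0,0,0,0,0.3]]
  ]
}}

```text
clock: 10.65
ee_pos: [0.4932, -0.1437, 0.0329]
orientation: [-0.053, 0.999, -0.001, 0.0]
contact_force: [0.8, 0.4, 0.4]
finger_gap: 0.701
```

```bash
python3 - <<'E'
from h import *
o=ctrl.get_obs(); print(o['ee_pos'],o['finger_gap'],o['contact_force'])
plan([((.4937,-.1433,.037),AB,0.3,1.7)])
shot('wrist','w8.png')
E
```

```text
[ 0.49324913 -0.14371685  0.03289807] 0.7005678019000124 [0.80910802 0.43420076 0.43076757]
1 rows
[[[-0.05,0.04,-0.41,-0.14,0.04,-0.26,0.3]]]
```

View pics/w8.png

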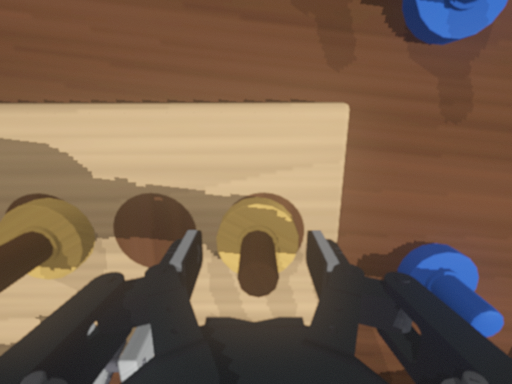

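Call:
{"api": "play_rows", "payload": {
  "steps": [
    [[0,0,-0.6,0,0,-0.2,0.3],[0,0,0,0,0,0,0.6],[0,0,0,0,0,0,0.9],[0,0,0,0,0,0,1],[0,0,0,0,0,0,1],[0,0,0,0,0,0,1],[0,0,0,0,0,0,1]]
  ],
  "squeeze": 50
}}

```text
clock: 11.4
ee_pos: [0.4947, -0.1445, 0.0419]
orientation: [-0.055, 0.998, -0.002, 0.002]
contact_force: [-0.6, -0.5, 0.4]
finger_gap: 0.209
```

```bash
python3 - <<'E'
from h import *
o=ctrl.get_obs(); print(o['ee_pos'],o['finger_gap'],o['contact_force'])
plan([((.4937,-.1433,.20),AB,1,3),((.44,0.1,.20),np.pi/2,1)])
E
```

```text
[ 0.49466805 -0.14449832  0.04190088] 0.20918774136939286 [-0.58545214 -0.53884293  0.3835319 ]
13 rows
[[[0.0,0.01,-2.64,-0.04,0.03,-0.01,1],
[0.01,0.01,-2.63,-0.04,0.04,-0.01,1],
[0.01,0.01,-2.64,-0.05,0.03,0.0,1],
[0.01,0.02,-2.63,-0.04,0.04,-0.01,1],
[0.01,0.02,-2.64,-0.05,0.03,0.0,1],
[0.01,0.02,-2.63,-0.04,0.04,-0.01,1],
[0.38,3.54,0.0,0.0,0.0,0.91,1],
[0.43,3.53,0.0,0.0,0.0,0.9,1],
[0.49,3.53,0.0,0.0,0.0,0.91,1],
[0.55,3.52,0.0,0.0,0.0,0.9,1],
[0.6,3.51,0.0,0.0,0.0,0.91,1],
[0.66,3.49,0.0,0.0,0.0,0.9,1],
[0.71,3.48,0.0,0.0,0.0,0.91,1]]]
```

Call:
{"api": "play_rows", "payload": {
  "steps": [
    [[0,0,-1.5,0,0,0,1],[0,0,-2.6,0,0,0,1],[0,0,-2.6,0,0,0,1],[0,0,-2.6,0,0,0,1],[0,0,-2.6,0,0,0,1],[0,0,-2.6,0,0,0,1],[0,0,-1,0,0,0,1],[0,0,0,0,0,0,1]]
  ]
}}

```text
clock: 12.2
ee_pos: [0.4927, -0.1431, 0.2077]
orientation: [-0.055, 0.998, -0.002, 0.002]
contact_force: [-0.3, 0.5, -1.8]
finger_gap: 0.217
```

```bash
python3 - <<'E'
from h import *
o=ctrl.get_obs(); print(o['ee_pos'],o['finger_gap'],o['contact_force'])
plan([((.455,0.265,.20),np.pi/2,1,4)])
E
```

```text
[ 0.49269471 -0.14305052  0.20772808] 0.21734450637779845 [-0.30315128  0.52471943 -1.75795502]
11 rows
[[[-0.07,3.73,0.05,-0.02,0.02,0.57,1],
[-0.03,3.72,0.06,-0.02,0.02,0.57,1],
[0.01,3.73,0.06,-0.02,0.02,0.57,1],
[0.05,3.72,0.06,-0.02,0.02,0.57,1],
[0.08,3.72,0.06,-0.02,0.02,0.57,1],
[0.12,3.72,0.06,-0.02,0.02,0.57,1],
[0.16,3.72,0.06,-0.02,0.02,0.57,1],
[0.19,3.72,0.06,-0.02,0.01,0.58,1],
[0.23,3.72,0.07,-0.03,0.02,0.57,1],
[0.27,3.72,0.06,-0.02,0.01,0.58,1],
[0.31,3.72,0.07,-0.03,0.02,0.57,1]]]
```

Call:
{"api": "play_rows", "payload": {
  "steps": [
    [[0,3,0,0,0,0.6,1],[0,3.7,0,0,0,0.6,1],[0,3.7,0,0,0,0.6,1],[0,3.7,0,0,0,0.6,1],[0.1,3.7,0,0,0,0.6,1],[0.1,3.7,0,0,0,0.6,1],[0.2,3.7,0,0,0,0.6,1],[0.2,3.7,0,0,0,0.6,1],[0.2,3.7,0,0,0,0.6,1],[0.2,3,0,0,0,0.5,1],[0.2,2,0,0,0,0.5,1],[0,0,0,0,0,0,1]]
  ]
}}

```text
clock: 13.4
ee_pos: [0.4511, 0.2456, 0.1905]
orientation: [0.005, 1.0, -0.002, -0.007]
contact_force: [-0.4, -1.2, -1.3]
finger_gap: 0.213
```

```bash
python3 - <<'E'
from h import *
o=ctrl.get_obs(); print(o['ee_pos'],o['finger_gap'],o['contact_force'])
i=vision.camera_info('wrist'); im,d=shot('wrist','w9.png');np.savez('pics/w9.npz',im=im,d=d,rvec=i['rvec'],tvec=i['tvec'])
plan([((.467,0.265,.15),np.pi/2-.004,1,2)])
E
```

```text
[0.45112362 0.24556376 0.19049655] 0.2134213492364463 [-0.40713343 -1.18889614 -1.33822433]
3 rows
[[[-0.54,0.69,1.33,-0.08,-0.28,-0.12,1],
[-0.53,0.69,1.34,-0.08,-0.28,-0.12,1],
[-0.53,0.69,1.34,-0.08,-0.28,-0.11,1]]]
```

View pics/w9.png

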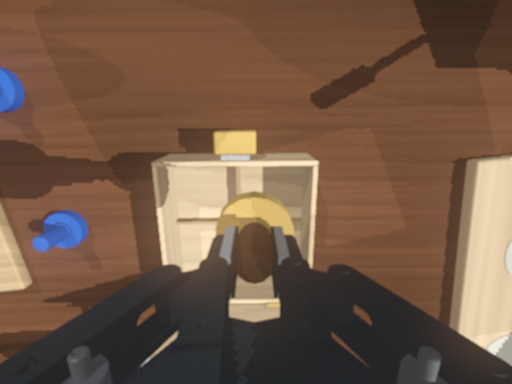

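Call:
{"api": "play_rows", "payload": {
  "steps": [
    [[-0.5,0.7,1.0,0,-0.3,-0.1,1],[-0.5,0.6,1.0,0,-0.3,-0.1,1],[-0.4,0.5,1,0,-0.2,0,1],[0,0,0,0,0,0,1],[0,0,0,0,0,0,1]]
  ]
}}

```text
clock: 13.95
ee_pos: [0.466, 0.2607, 0.1544]
orientation: [0.005, 1.0, -0.003, -0.002]
contact_force: [0.2, -0.0, -1.2]
finger_gap: 0.22
```

```bash
python3 - <<'E'
from h import *
o=ctrl.get_obs(); print(o['ee_pos'],o['finger_gap'],o['contact_force'])
i=vision.camera_info('wrist'); im,d=shot('wrist','w10.png')
W=cloud('wrist',d,i)
# rim check
m=(abs(W[...,2]-.064)<.004)&(W[...,1]>.1)&(W[...,1]<.35)&(W[...,0]>.405)&(W[...,0]<.5)
Q=W[m]; print(m.sum(),np.percentile(Q,[1,99],axis=0).round(4))
plan([((.467,0.265,.04),np.pi/2-.004,1,1.5)])
E
```

```text
[0.4659596  0.26074413 0.1544406 ] 0.2203701270184034 [ 0.16607978 -0.01461576 -1.19872326]
2679 [[0.4053 0.1385 0.0601]
 [0.4978 0.309  0.066 ]]
8 rows
[[[-0.02,0.06,1.43,-0.04,-0.02,-0.04,1],
[-0.02,0.06,1.43,-0.04,-0.02,-0.04,1],
[-0.02,0.06,1.43,-0.04,-0.02,-0.04,1],
[-0.02,0.06,1.43,-0.04,-0.02,-0.04,1],
[-0.01,0.06,1.43,-0.05,-0.03,-0.04,1],
[-0.01,0.06,1.43,-0.04,-0.02,-0.04,1],
[-0.02,0.05,1.43,-0.05,-0.03,-0.03,1],
[-0.01,0.06,1.43,-0.04,-0.02,-0.04,1]]]
```

View pics/w10.png

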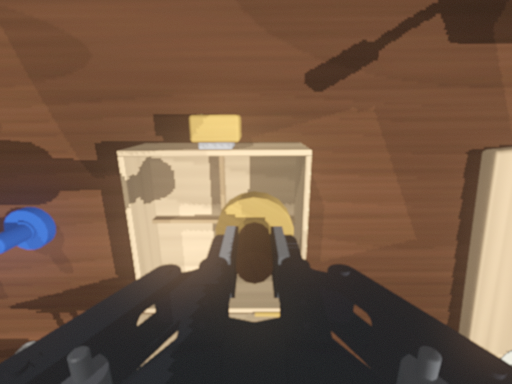

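Call:
{"api": "play_rows", "payload": {
  "steps": [
    [[0,0.2,1.4,0,0,0,1],[0,0.2,1.4,0,0,0,1],[0,0,1.4,0,0,0,1],[0,0,1.4,0,0,0,1],[0,0,1.4,0,0,0,1],[0,0,1.4,0,0,0,1],[0,0,1.2,0,0,0,1],[0,0,0,0,0,0,1],[0,0,0,0,0,0,1]]
  ]
}}

```text
clock: 14.9
ee_pos: [0.4646, 0.2636, 0.0487]
orientation: [0.005, 1.0, -0.003, -0.002]
contact_force: [0.8, 0.5, -0.5]
finger_gap: 0.213
```

```bash
python3 - <<'E'
from h import *
o=ctrl.get_obs(); print(o['ee_pos'],o['finger_gap'],o['contact_force'])
plan([((.467,0.265,.032),np.pi/2-.004,1,1)])
E
```

```text
[0.46459291 0.26358329 0.04871712] 0.2126554486881361 [ 0.77807366  0.49547442 -0.47905189]
2 rows
[[[-0.12,0.08,0.83,-0.19,-0.14,-0.17,1],
[-0.13,0.07,0.84,-0.18,-0.13,-0.18,1]]]
```

Call:
{"api": "play_rows", "payload": {
  "steps": [
    [[-0.1,0.1,0.8,-0.2,-0.2,-0.2,1],[-0.1,0,0.5,-0.2,-0.1,-0.1,1],[0,0,0.3,0,0,0,1],[0,0,0.2,0,0,0,1],[0,0,0.2,0,0,0,1]]
  ]
}}

```text
clock: 15.4
ee_pos: [0.4685, 0.2652, 0.0298]
orientation: [0.002, 1.0, 0.001, 0.002]
contact_force: [-10.4, -3.2, 22.9]
finger_gap: 0.22
```

Call:
{"api": "play_rows", "payload": {
  "steps": [
    [[0,0,-0.1,0,0,0,1],[0,0,0,0,0,0,0.7],[0,0,0,0,0,0,0.6],[0,0,0,0,0,0,0.6],[0,0,-1.5,0,0,0,0.6],[0,0,-2.5,0,0,0,0.6],[0,0,-3,0,0,0,0.6],[0,0,-3,0,0,0,0.5],[0,0,-3,0,0,0,0.5],[0,0,-3,0,0,0,0.4],[0,0,-1,0,0,0,0.3],[0,0,0,0,0,0,0.3]]
  ]
}}

```text
clock: 16.6
ee_pos: [0.4676, 0.2647, 0.2149]
orientation: [0.002, 1.0, 0.002, 0.005]
contact_force: [-0.7, 0.0, -1.6]
finger_gap: 0.7
```

```bash
python3 - <<'E'
from h import *
o=ctrl.get_obs(); print(o['ee_pos'],o['finger_gap'],o['contact_force'])
shot('wrist','w11.png')
plan([((.485,-.2675,.21),AB,0.3,4)])
E
```

```text
[0.467562   0.26473696 0.21489796] 0.7001056249345413 [-0.6841021   0.00328054 -1.60154206]
14 rows
[[[-0.14,-3.8,0.02,0.01,0.04,-0.47,0.3],
[-0.11,-3.8,0.02,0.01,0.04,-0.47,0.3],
[-0.08,-3.8,0.02,0.01,0.04,-0.47,0.3],
[-0.05,-3.8,0.02,0.01,0.04,-0.47,0.3],
[-0.02,-3.8,0.02,0.01,0.03,-0.47,0.3],
[0.01,-3.8,0.02,0.01,0.04,-0.47,0.3],
[0.05,-3.81,0.02,0.01,0.03,-0.47,0.3],
[0.08,-3.8,0.02,0.01,0.04,-0.47,0.3],
[0.11,-3.8,0.02,0.01,0.03,-0.47,0.3],
[0.14,-3.8,0.02,0.02,0.04,-0.47,0.3],
[0.17,-3.8,0.03,0.01,0.03,-0.47,0.3],
[0.2,-3.8,0.03,0.02,0.04,-0.47,0.3],
[0.23,-3.8,0.03,0.01,0.03,-0.47,0.3],
[0.26,-3.8,0.03,0.02,0.04,-0.47,0.3]]]
```

View pics/w11.png

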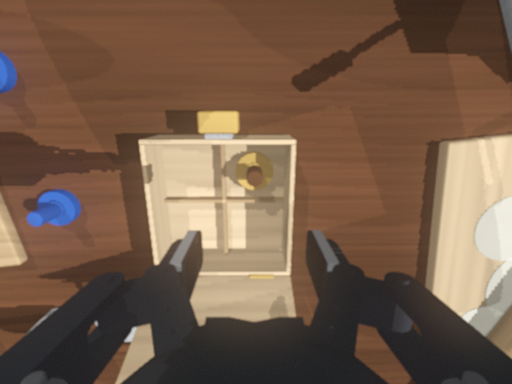

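Stamp A stands upright in cell1 (handle at 255,173). Going for stamp B.

Call:
{"api": "play_rows", "payload": {
  "steps": [
    [[-0.1,-3,0,0,0,-0.5,0.3],[-0.1,-3.8,0,0,0,-0.5,0.3],[-0.1,-3.8,0,0,0,-0.5,0.3],[0,-3.8,0,0,0,-0.5,0.3],[0,-3.8,0,0,0,-0.5,0.3],[0,-3.8,0,0,0,-0.5,0.3],[0,-3.8,0,0,0,-0.5,0.3],[0.1,-3.8,0,0,0,-0.5,0.3],[0.1,-3.8,0,0,0,-0.5,0.3],[0.1,-3.8,0,0,0,-0.5,0.3],[0.2,-3.8,0,0,0,-0.5,0.3],[0.2,-3.8,0,0,0,-0.5,0.3]]
  ]
}}

```text
clock: 17.85
ee_pos: [0.4766, -0.1938, 0.191]
orientation: [-0.056, 0.998, 0.006, -0.007]
contact_force: [0.9, -0.7, 0.3]
finger_gap: 0.7
```

Call:
{"api": "play_rows", "payload": {
  "steps": [
    [[0.2,-3,0,0,0,-0.5,0.3],[0.2,-1.5,0,0,0,0,0.3],[0,0,0,0,0,0,0.3],[0,0,0,0,0,0,0.3]]
  ]
}}

```text
clock: 18.25
ee_pos: [0.4746, -0.2424, 0.1837]
orientation: [-0.058, 0.998, 0.009, -0.011]
contact_force: [0.1, 0.2, -1.1]
finger_gap: 0.704
```

```bash
python3 - <<'E'
from h import *
p=pose()[0]; print(p)
i=vision.camera_info('wrist'); im,d=shot('wrist','w12.png'); W=cloud('wrist',d,i)
for r in outline_of('wrist','stamp0')[:6]:
    m=r['region']; Z=W[m]; top=Z[Z[:,2]>np.nanpercentile(Z[:,2],98)-.006]
    print(round(r['conf'],2),np.round(r['rect']),im[m].mean(0).round(),'top',np.nanmean(top,0).round(4))
E
```

```text
[ 0.4746493  -0.2424469   0.18365376]
0.75 [341.  27. 395.  79.] [ 74. 147.  86.] top [ 0.3242 -0.132   0.0516]
0.74 [131. 275. 374. 334.] [168. 166. 164.] top [ 0.6122 -0.2524  0.1063]
0.61 [200. 184. 245. 228.] [189. 156.  99.] top [ 0.5079 -0.2725  0.0701]
0.6 [407.  61. 471. 110.] [ 65.  98. 168.] top [ 0.3472 -0.0537  0.0515]
```

View pics/w12.png

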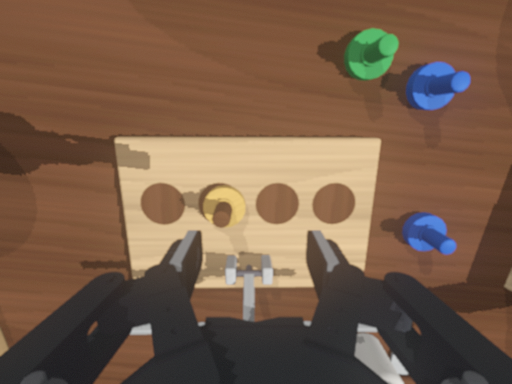

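```bash
python3 - <<'E'
from h import *
plan([((.507,-.272,.10),AB,0.3,2)])
E
```

```text
5 rows
[[[-0.6,-0.7,1.66,0.21,-0.23,0.08,0.3],
[-0.6,-0.7,1.66,0.22,-0.23,0.08,0.3],
[-0.59,-0.69,1.67,0.21,-0.23,0.08,0.3],
[-0.58,-0.68,1.67,0.22,-0.23,0.07,0.3],
[-0.58,-0.67,1.67,0.21,-0.22,0.08,0.3]]]
```

Call:
{"api": "play_rows", "payload": {
  "steps": [
    [[-0.6,-0.7,1.7,0.3,-0.4,0.1,0.3],[-0.6,-0.7,1.7,0.3,-0.4,0.1,0.3],[-0.6,-0.7,1.7,0.2,-0.3,0.1,0.3],[-0.5,-0.6,1.5,0.2,-0.2,0.1,0.3],[-0.3,-0.3,1.2,0,0,0,0.3],[0,0,0,0,0,0,0.3],[0,0,0,0,0,0,0.3]]
  ]
}}

```text
clock: 19.05
ee_pos: [0.507, -0.2612, 0.1054]
orientation: [-0.06, 0.998, -0.0, 0.003]
contact_force: [0.0, -0.8, 0.2]
finger_gap: 0.7
```

```bash
python3 - <<'E'
from h import *
print(pose()[0])
plan([((.507,-.272,.09),AB,0.3,2)])
E
```

```text
[ 0.50695264 -0.26120076  0.10538324]
1 rows
[[[0.13,-1.07,1.54,-0.04,0.37,0.53,0.3]]]
```

Call:
{"api": "play_rows", "payload": {
  "steps": [
    [[0.1,-0.6,0.5,0,0.2,0.3,0.3],[0,-0.4,0.5,0,0.1,0.2,0.3],[0,0,0,0,0,0,0.3],[0,0,0,0,0,0,0.3]]
  ]
}}

```text
clock: 19.45
ee_pos: [0.5078, -0.2724, 0.0969]
orientation: [-0.055, 0.998, -0.001, 0.001]
contact_force: [0.2, 0.3, 0.4]
finger_gap: 0.7
```

```bash
python3 - <<'E'
from h import *
print(pose()[0])
plan([((.507,-.272,.042),AB,0.3,1.5)])
E
```

```text
[ 0.50783666 -0.2723539   0.09687405]
4 rows
[[[0.02,0.01,1.37,-0.04,0.03,0.0,0.3],
[0.02,0.02,1.37,-0.04,0.04,0.0,0.3],
[0.02,0.01,1.37,-0.04,0.03,0.0,0.3],
[0.03,0.01,1.38,-0.04,0.04,0.01,0.3]]]
```

Call:
{"api": "play_rows", "payload": {
  "steps": [
    [[0,0,1.4,0,0,0,0.3],[0,0,1.4,0,0,0,0.3],[0,0,1.3,0,0,0,0.3],[0,0,1,0,0,0,0.3],[0,0,0,0,0,0,0.3],[0,0,0,0,0,0,0.3]]
  ]
}}

```text
clock: 20.05
ee_pos: [0.507, -0.2717, 0.0399]
orientation: [-0.055, 0.998, -0.001, 0.001]
contact_force: [0.2, -0.0, 0.5]
finger_gap: 0.701
```

```bash
python3 - <<'E'
from h import *
print(pose()[0])
shot('wrist','w13.png')
plan([((.507,-.272,.040),AB,0.3,1.5)])
E
```

```text
[ 0.50702645 -0.27172636  0.03989469]
1 rows
[[[0.0,-0.04,-0.01,-0.05,0.05,0.0,0.3]]]
```

View pics/w13.png

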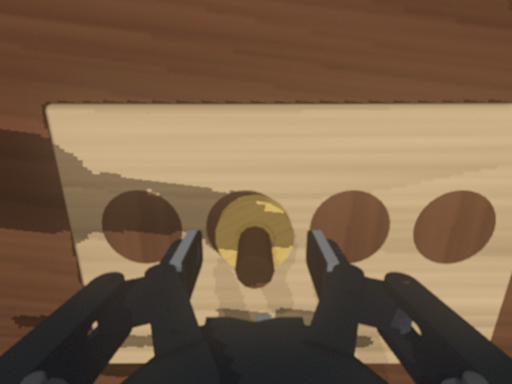

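The handle is centred between the pads, so I'm gripping and lifting.

Call:
{"api": "play_rows", "payload": {
  "steps": [
    [[0,0,0,0,0,0,0.6],[0,0,0,0,0,0,0.9],[0,0,0,0,0,0,1],[0,0,0,0,0,0,1],[0,0,0,0,0,0,1],[0,0,0,0,0,0,1]]
  ],
  "squeeze": 50
}}

```text
clock: 20.7
ee_pos: [0.508, -0.2726, 0.0419]
orientation: [-0.055, 0.998, -0.002, 0.002]
contact_force: [-0.2, -0.7, -1.4]
finger_gap: 0.214
```

Call:
{"api": "play_rows", "payload": {
  "steps": [
    [[0,0,-1.5,0,0,0,1],[0,0,-2.6,0,0,0,1],[0,0,-2.6,0,0,0,1],[0,0,-2.6,0,0,0,1],[0,0,-2.6,0,0,0,1],[0,0,-2.6,0,0,0,1],[0,0,-1.5,0,0,0,1],[0,0,0,0,0,0,1]]
  ]
}}

```text
clock: 21.5
ee_pos: [0.5068, -0.2713, 0.2153]
orientation: [-0.055, 0.998, -0.002, 0.002]
contact_force: [0.8, 0.5, 0.5]
finger_gap: 0.217
```

```bash
python3 - <<'E'
from h import *
o=ctrl.get_obs(); print(o['ee_pos'],o['finger_gap'],o['contact_force'])
plan([((.455,0.17,.21),np.pi/2,1,4)])
E
```

```text
[ 0.50676618 -0.27134934  0.21528476] 0.21694223901929843 [0.81322894 0.45163528 0.48987753]
12 rows
[[[0.02,3.7,0.03,-0.02,0.02,0.53,1],
[0.06,3.7,0.03,-0.02,0.02,0.53,1],
[0.09,3.7,0.03,-0.02,0.02,0.53,1],
[0.13,3.7,0.03,-0.02,0.02,0.53,1],
[0.16,3.7,0.03,-0.02,0.02,0.53,1],
[0.19,3.7,0.03,-0.02,0.02,0.53,1],
[0.23,3.7,0.03,-0.02,0.02,0.53,1],
[0.26,3.69,0.04,-0.02,0.02,0.53,1],
[0.3,3.69,0.04,-0.02,0.03,0.52,1],
[0.33,3.69,0.04,-0.02,0.02,0.53,1],
[0.36,3.69,0.04,-0.03,0.03,0.52,1],
[0.4,3.68,0.04,-0.02,0.02,0.53,1]]]
```

Call:
{"api": "play_rows", "payload": {
  "steps": [
    [[0,3,-0.1,0,0,0.5,1],[0,3.7,-0.1,0,0,0.5,1],[0,3.7,-0.1,0,0,0.5,1],[0.1,3.7,-0.1,0,0,0.5,1],[0.1,3.7,-0.1,0,0,0.5,1],[0.2,3.7,-0.1,0,0,0.5,1],[0.2,3.7,0,0,0,0.5,1],[0.2,3.7,0,0,0,0.5,1],[0.2,3.7,0,0,0,0.5,1],[0.3,3.7,0,0,0,0.5,1],[0.2,3.4,0,0,0,0.5,1],[0.2,2.4,0,0,0,0.5,1]]
  ]
}}

```text
clock: 22.7
ee_pos: [0.459, 0.1612, 0.2149]
orientation: [0.002, 1.0, -0.002, 0.001]
contact_force: [0.0, 0.2, -0.5]
finger_gap: 0.219
```

```bash
python3 - <<'E'
from h import *
o=ctrl.get_obs(); print(o['ee_pos'],o['finger_gap'],o['contact_force'])
plan([((.468,0.182,.15),np.pi/2-.004,1,2)])
E
```

```text
[0.45903895 0.16115537 0.21488044] 0.218953150871494 [ 0.00806802  0.21750788 -0.52934663]
4 rows
[[[-0.22,0.53,1.62,-0.05,0.02,-0.01,1],
[-0.22,0.53,1.62,-0.05,0.02,-0.02,1],
[-0.22,0.52,1.62,-0.05,0.03,-0.01,1],
[-0.22,0.52,1.62,-0.06,0.02,-0.02,1]]]
```

Call:
{"api": "play_rows", "payload": {
  "steps": [
    [[-0.2,0.4,1.4,0,0,0,1],[-0.2,0.4,1.5,0,0,0,1],[-0.2,0.4,1.5,0,0,0,1],[-0.1,0.3,1.0,0,0,0,1],[0,0,0,0,0,0,1],[0,0,0,0,0,0,1]]
  ]
}}

```text
clock: 23.3
ee_pos: [0.4644, 0.1767, 0.1536]
orientation: [0.001, 1.0, -0.002, -0.002]
contact_force: [0.9, 0.4, -1.0]
finger_gap: 0.216
```

```bash
python3 - <<'E'
from h import *
o=ctrl.get_obs(); print(o['ee_pos'],o['finger_gap'],o['contact_force'])
shot('wrist','w14.png')
plan([((.467,0.182,.045),np.pi/2-.004,1,1.5)])
E
```

```text
[0.46437364 0.17672598 0.15357754] 0.2160521867807223 [ 0.91993464  0.35649313 -0.99516934]
8 rows
[[[-0.04,0.07,1.36,-0.03,-0.02,0.01,1],
[-0.04,0.07,1.36,-0.03,-0.02,0.01,1],
[-0.03,0.07,1.36,-0.03,-0.02,0.01,1],
[-0.04,0.07,1.36,-0.03,-0.02,0.01,1],
[-0.03,0.07,1.35,-0.04,-0.03,0.01,1],
[-0.03,0.07,1.36,-0.03,-0.02,0.01,1],
[-0.04,0.07,1.36,-0.04,-0.03,0.0,1],
[-0.03,0.07,1.35,-0.03,-0.02,0.01,1]]]
```

View pics/w14.png

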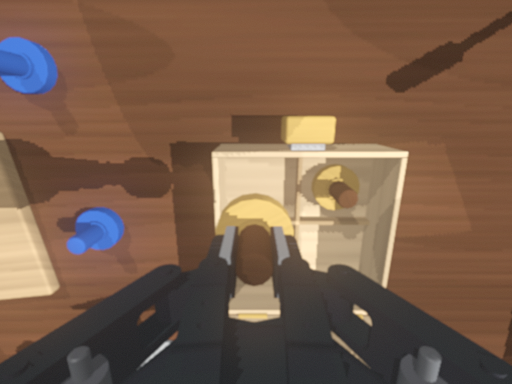

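Call:
{"api": "play_rows", "payload": {
  "steps": [
    [[-0.2,0.3,1.0,0,0,0,1],[-0.1,0.2,1.4,0,0,0,1],[0,0.1,1.4,0,0,0,1],[0,0,1.4,0,0,0,1],[0,0,1.4,0,0,0,1],[0,0,1.4,0,0,0,1],[0,0,1.2,0,0,0,1],[0,0,0.6,0,0,0,1],[0,0,0,0,0,0,1]]
  ]
}}

```text
clock: 24.25
ee_pos: [0.4671, 0.182, 0.0465]
orientation: [0.002, 1.0, -0.002, -0.002]
contact_force: [0.2, 0.5, -0.9]
finger_gap: 0.213
```

```bash
python3 - <<'E'
from h import *
o=ctrl.get_obs(); print(o['ee_pos'],o['finger_gap'],o['contact_force'])
plan([((.467,0.182,.032),np.pi/2-.004,1,1.0)])
E
```

```text
[0.46707843 0.18195955 0.04651564] 0.2133853340043907 [ 0.18270358  0.51906439 -0.898439  ]
2 rows
[[[0.0,0.01,0.73,-0.14,-0.1,0.01,1],
[0.0,0.0,0.72,-0.13,-0.1,0.0,1]]]
```

Call:
{"api": "play_rows", "payload": {
  "steps": [
    [[0,0,0.7,0,0,0,1],[0,0,0.4,0,0,0,1],[0,0,0.2,0,0,0,1],[0,0,0,0,0,0,1]]
  ]
}}

```text
clock: 24.65
ee_pos: [0.4681, 0.182, 0.0337]
orientation: [0.002, 1.0, -0.002, -0.001]
contact_force: [0.2, -0.1, -1.2]
finger_gap: 0.216
```

Call:
{"api": "play_rows", "payload": {
  "steps": [
    [[0,0,0.2,0,0,0,1],[0,0,0.2,0,0,0,1],[0,0,0,0,0,0,1]]
  ]
}}

```text
clock: 24.95
ee_pos: [0.4688, 0.182, 0.0302]
orientation: [0.002, 1.0, -0.002, -0.0]
contact_force: [0.5, -0.7, -0.5]
finger_gap: 0.214
```

Call:
{"api": "play_rows", "payload": {
  "steps": [
    [[0,0,0.1,0,0,0,0.9],[0,0,0,0,0,0,0.7],[0,0,0,0,0,0,0.6],[0,0,0,0,0,0,0.6],[0,0,-1.5,0,0,0,0.6],[0,0,-2.5,0,0,0,0.6],[0,0,-3,0,0,0,0.6],[0,0,-3,0,0,0,0.5],[0,0,-3,0,0,0,0.6],[0,0,-3,0,0,0,1],[0,0,-2,0,0,0,1],[0,0,0,0,0,0,1]]
  ]
}}

```text
clock: 26.15
ee_pos: [0.4683, 0.1829, 0.225]
orientation: [0.002, 1.0, -0.002, 0.003]
contact_force: [0.5, 0.2, -0.1]
finger_gap: 0.0
```

```bash
python3 - <<'E'
from h import *
o=ctrl.get_obs(); print(o['ee_pos'],o['finger_gap'],o['contact_force'])
i=vision.camera_info('wrist'); im,d=shot('wrist','w15.png');W=cloud('wrist',d,i)
for r in outline_of('wrist','stamp0')[:6]:
    m=r['region']; Z=W[m]; top=Z[Z[:,2]>np.nanpercentile(Z[:,2],98)-.006]
    print(round(r['conf'],2),np.round(r['rect']),im[m].mean(0).round(),'top',np.nanmean(top,0).round(4))
im,d=shot('top','t15.png');W=cloud('top',d); np.savez('pics/t15.npz',im=im,d=d)
for t in ['shackle','lid','lid_edge']:
  for r in outline_of('top',t)[:3]:
    m=r['region']; Z=W[m]; print(t,round(r['conf'],2),np.round(r['rect']),np.nanpercentile(Z,[2,50,98],axis=0).round(3).tolist())
E
```

```text
[0.46826297 0.18286121 0.22496875] 0.00010719267099758731 [ 0.53529962  0.16922094 -0.12021128]
0.92 [30. 47. 94. 92.] [ 73. 113. 198.] top [ 0.3468 -0.0495  0.0518]
0.85 [ 0. 27. 24. 72.] [ 80. 164.  97.] top [ 0.3274 -0.1153  0.0145]
0.74 [ 98. 189. 142. 222.] [ 78. 114. 197.] top [ 0.5204 -0.0067  0.0519]
0.58 [235. 154. 268. 189.] [194. 161. 103.] top [0.4697 0.1805 0.0581]
shackle 0.68 [135. 112. 156. 130.] [[0.648, 0.207, 0.001], [0.679, 0.225, 0.241], [0.774, 0.275, 0.25]]
lid 0.88 [121. 110. 201. 173.] [[0.6, 0.138, 0.068], [0.631, 0.206, 0.176], [0.684, 0.268, 0.258]]
lid_edge 0.83 [120. 113. 201. 179.] [[0.599, 0.139, 0.065], [0.631, 0.206, 0.176], [0.686, 0.272, 0.259]]
lid_edge 0.63 [285. 133. 420. 259.] [[0.425, -0.39, 0.005], [0.534, -0.235, 0.018], [0.654, -0.093, 0.143]]
lid_edge 0.58 [120. 111. 203. 262.] [[0.404, 0.137, 0.002], [0.593, 0.204, 0.064], [0.657, 0.304, 0.25]]
```

View pics/w15.png

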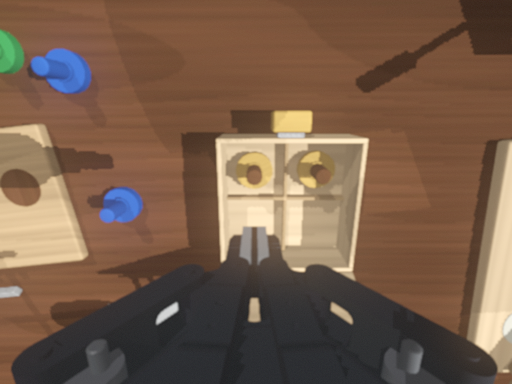

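View pics/t15.png

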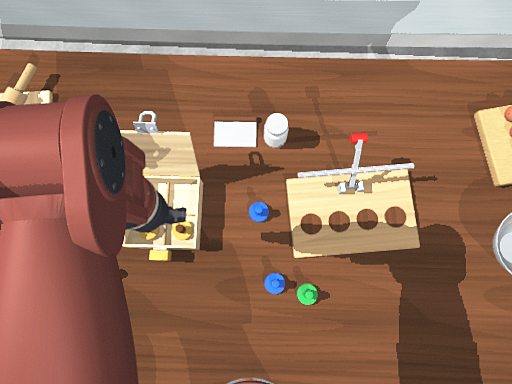

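Both stamps stand upright in the front cells (handles at 253,175 and 320,173). Next I'll measure the lid's angle.

```bash
python3 - <<'E'
from h import *
a=np.load('pics/top0.npz'); W=cloud('top',a['d'])
Q=W.reshape(-1,3); Q=Q[(Q[:,0]>.6)&(Q[:,0]<.76)&(Q[:,1]>.15)&(Q[:,1]<.29)&(Q[:,2]>.08)]
off=abs(Q[:,1]-.2235)>.03
L=Q[off]; A=np.polyfit(L[:,0],L[:,2],1); print('slope',A, 'theta',np.pi-np.arctan(A[0]), 'max z',np.percentile(L,[0,1,50,99,100],axis=0).round(4).tolist())
S=Q[~off]; print(np.percentile(S,[50,90,99,100],axis=0).round(4).tolist())
plan([((.60,.164,.33),0.0,0.45,3.5)])
E
```

```text
slope [ 3.29751398 -1.90497702] theta 1.865240121586265 max z [[0.602, 0.1501, 0.0802], [0.6027, 0.1509, 0.0818], [0.6284, 0.1899, 0.1684], [0.6518, 0.2891, 0.229], [0.6528, 0.29, 0.2304]]
[[0.6345, 0.2234, 0.1885], [0.6554, 0.2459, 0.2469], [0.687, 0.2528, 0.2607], [0.69, 0.2535, 0.2645]]
12 rows
[[[-1.11,-0.16,-0.92,-0.03,0.01,7.48,0.45],
[-1.12,-0.01,-0.93,-0.03,0.01,7.48,0.45],
[-1.12,0.14,-0.92,-0.03,0.01,7.48,0.45],
[-1.09,0.28,-0.93,-0.03,0.01,7.48,0.45],
[-1.04,0.42,-0.93,-0.03,0.01,7.48,0.45],
[-0.98,0.56,-0.92,-0.03,0.0,7.48,0.45],
[-0.9,0.68,-0.92,-0.03,0.0,7.48,0.45],
[-0.8,0.79,-0.93,-0.02,0.01,7.48,0.45],
[-0.69,0.89,-0.92,-0.03,0.0,7.49,0.45],
[-0.57,0.97,-0.92,-0.02,0.01,7.48,0.45],
[-0.43,1.03,-0.93,-0.03,0.0,7.49,0.45],
[-0.3,1.08,-0.92,-0.02,0.01,7.48,0.45]]]
```

```bash
cat >> h.py <<'E'
def lidpt(th,r=.150,y=.152,push=0.0):
    n=np.array([np.sin(th),np.cos(th)]); d=np.array([-np.cos(th),np.sin(th)]); h=np.array([.595,.064])
    if th>np.pi/2:
        E=h+.172*d+.007*n; q=E+[.011-push,-.028]
    else:
        C=h+r*d+.007*n; q=C+[.011,0]-n*push
    return np.array([q[0],y,q[1]])
E
python3 - <<'E'
from h import *
plan([((.60,.152,.31),np.pi/2,1,4),((.69,.152,.30),np.pi/2,1,3)])
for t in [1.865,1.5,1.0,.5,0]: print(t,lidpt(t).round(3))
E
```

```text
9 rows
[[[-2.67,-0.61,-1.82,-0.05,-0.03,-0.04,1],
[-2.67,-0.61,-1.82,-0.05,-0.03,-0.04,1],
[-2.68,-0.61,-1.81,-0.05,-0.03,-0.05,1],
[-2.68,-0.61,-1.82,-0.06,-0.03,-0.04,1],
[-2.67,-0.62,-1.81,-0.05,-0.03,-0.05,1],
[-2.25,0.0,0.25,0.0,0.0,0.0,1],
[-2.25,0.0,0.25,0.0,0.0,0.0,1],
[-2.25,0.0,0.25,0.0,0.0,0.0,1],
[-2.25,0.0,0.25,0.0,0.0,0.0,1]]]
1.865 [0.663 0.152 0.199]
1.5 [0.602 0.152 0.214]
1.0 [0.531 0.152 0.194]
0.5 [0.478 0.152 0.142]
0 [0.456 0.152 0.071]
```

Call:
{"api": "play_rows", "payload": {
  "steps": [
    [[-2.7,-0.6,-2,0,0,0,1],[-2.7,-0.6,-2,0,0,0,1],[-2.7,-0.6,-2,0,0,0,1],[-2.7,-0.6,-1.8,0,0,0,1],[-2.6,-0.6,-1.5,0,0,0,1],[-2.2,0,0,0,0,0,1],[-2.2,0,0,0,0,0,1],[-2.2,0,0,0,0,0,1],[-1.7,0,0,0,0,0,1],[0,0,0,0,0,0,1],[0,0,0,0,0,0,1]]
  ]
}}

```text
clock: 27.55
ee_pos: [0.6862, 0.1504, 0.2963]
orientation: [0.002, 1.0, -0.003, -0.013]
contact_force: [-0.7, -0.7, 0.2]
finger_gap: -0.0
```

```bash
python3 - <<'E'
from h import *
o=ctrl.get_obs(); print(o['ee_pos'],o['orientation'],o['finger_gap'],o['contact_force'])
shot('wrist','w16.png'); shot('top','t16.png')
plan([((.69,.152,.20),np.pi/2,1,2)])
E
```

```text
[0.68617667 0.15040926 0.29632844] [ 0.00171548  0.99990337 -0.00297157 -0.01347106] -0.00022982830950282447 [-0.72068719 -0.67560718  0.22266318]
5 rows
[[[-0.14,0.04,1.93,-0.07,-0.3,-0.04,1],
[-0.12,0.04,1.93,-0.07,-0.31,-0.04,1],
[-0.12,0.04,1.93,-0.07,-0.3,-0.04,1],
[-0.1,0.04,1.94,-0.07,-0.31,-0.04,1],
[-0.09,0.03,1.93,-0.06,-0.3,-0.03,1]]]
```

View pics/w16.png

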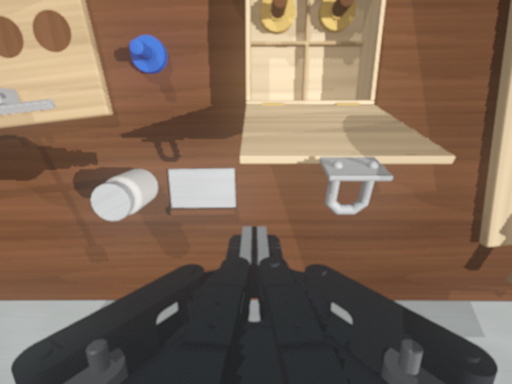

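Call:
{"api": "play_rows", "payload": {
  "steps": [
    [[-0.1,0.1,1.9,0,-0.3,0,1],[-0.1,0.1,1.9,0,-0.3,0,1],[-0.1,0.1,1.9,0,-0.3,0,1],[-0.1,0.1,1.9,0,-0.3,0,1],[0,0,1.6,0,-0.2,0,1],[0,0,0,0,0,0,1],[0,0,0,0,0,0,1]]
  ]
}}

```text
clock: 28.35
ee_pos: [0.6841, 0.1553, 0.2067]
orientation: [0.001, 1.0, -0.003, 0.002]
contact_force: [0.0, -0.1, 0.2]
finger_gap: 0.001
```

```bash
python3 - <<'E'
from h import *
o=ctrl.get_obs(); print(o['ee_pos'],o['orientation'],o['finger_gap'],o['contact_force'])
plan([(lidpt(t,.163,.154,.003),np.pi/2,1,2) for t in [1.86,1.75,1.64,1.53,1.42,1.31]])
E
```

```text
[0.68411894 0.15527594 0.20670343] [ 7.06451250e-04  9.99993806e-01 -2.87781102e-03  1.89904547e-03] 0.0010516682790657826 [ 0.02471674 -0.11953405  0.2268933 ]
8 rows
[[[1.27,-0.06,0.39,-0.16,0.11,-0.04,1],
[1.27,-0.07,0.39,-0.17,0.11,-0.04,1],
[1.82,0.0,-0.52,0.0,0.0,0.0,1],
[1.87,0.0,-0.31,0.0,0.0,0.0,1],
[0.92,0.0,-0.99,0.0,0.0,0.0,1],
[0.93,0.0,-1.0,0.0,0.0,0.0,1],
[1.79,0.0,0.13,0.0,0.0,0.0,1],
[1.76,0.0,0.32,0.0,0.0,0.0,1]]]
```

Call:
{"api": "play_rows", "payload": {
  "steps": [
    [[1.2,0,0.4,0,0,0,1],[1.2,0,0.3,0,0,0,1],[1.6,0,-0.5,0,0,0,1],[1.6,0,-0.5,0,0,0,1]]
  ]
}}

```text
clock: 28.75
ee_pos: [0.6294, 0.1551, 0.2142]
orientation: [0.001, 1.0, -0.003, 0.006]
contact_force: [3.4, 0.4, -2.2]
finger_gap: -0.002
```

```bash
python3 - <<'E'
from h import *
o=ctrl.get_obs(); print(o['ee_pos'],o['orientation'],o['finger_gap'],o['contact_force'])
shot('wrist','w17.png')
plan([(lidpt(t,.163,.154,.003),np.pi/2,1,2) for t in [1.53,1.42,1.31]])
E
```

```text
[0.62939654 0.15511716 0.21420147] [ 0.00101585  0.99997786 -0.00269661  0.00599877] -0.0024559863065114007 [ 3.4144445   0.43007139 -2.17652172]
4 rows
[[[1.22,-0.08,-0.57,-0.15,0.35,-0.04,1],
[1.22,-0.08,-0.57,-0.16,0.35,-0.04,1],
[1.79,0.0,0.13,0.0,0.0,0.0,1],
[1.76,0.0,0.32,0.0,0.0,0.0,1]]]
```

View pics/w17.png

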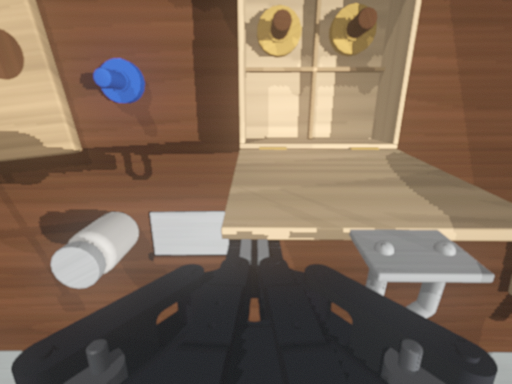

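Call:
{"api": "play_rows", "payload": {
  "steps": [
    [[1.3,0,-0.4,0,0.3,0,1],[1.3,0,-0.4,0,0.3,0,1],[1.7,0,0,0,0,0,1],[1.7,0,0.2,0,0,0,1],[1.6,0,0.5,0,0,0,1],[0,0,0,0,0,0,1]]
  ]
}}

```text
clock: 29.4
ee_pos: [0.5551, 0.1555, 0.2248]
orientation: [0.001, 1.0, -0.002, 0.009]
contact_force: [0.2, -0.1, 0.7]
finger_gap: -0.001
```

```bash
python3 - <<'E'
from h import *
o=ctrl.get_obs(); p=o['ee_pos']; print(p,o['orientation'],o['contact_force'])
# theta from contact tip
ths=np.linspace(0,1.57,158)
v=np.array([p[0]-.011-.595,p[2]-.064]); r=np.hypot(*v); 
print('r',r,'theta',np.arctan2(v[1],-v[0])-np.arcsin(.007/r))
shot('wrist','w18.png'); shot('scene','s18.png')
E
```

```text
[0.55514547 0.15549939 0.22482657] [ 0.00101692  0.999957   -0.00232979  0.00891807] [ 0.20716467 -0.09596438  0.71371932]
r 0.16867533531503123 theta 1.223025853794132
```

View pics/w18.png

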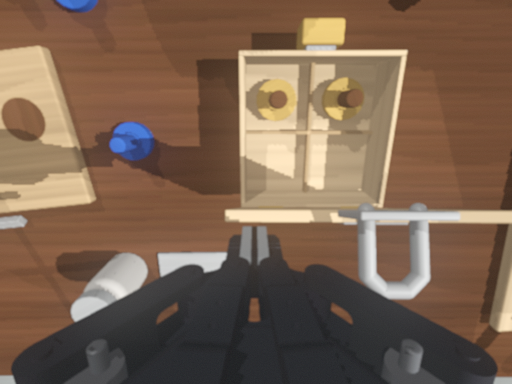

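```bash
python3 - <<'E'
from h import *
d=vision.get_image('wrist')[1]; i=vision.camera_info('wrist'); W=cloud('wrist',d,i)
Q=W.reshape(-1,3); Q=Q[(Q[:,1]>.18)&(Q[:,1]<.30)&(Q[:,2]>.10)&(Q[:,0]>.45)]; print(len(Q),np.percentile(Q,[1,50,99],axis=0).round(3))
plan([(lidpt(t,.155,.154,.002),np.pi/2,1,2) for t in [1.22,1.1,.98,.86]])
E
```

```text
17672 [[0.524 0.181 0.225]
 [0.544 0.202 0.295]
 [0.566 0.292 0.319]]
4 rows
[[[-0.05,-0.12,1.35,-0.27,1.06,-0.14,1],
[1.73,0.0,0.69,0.0,0.0,0.0,1],
[1.63,0.0,0.89,0.0,0.0,0.0,1],
[1.52,0.0,1.08,0.0,0.0,0.0,1]]]
```

Call:
{"api": "play_rows", "payload": {
  "steps": [
    [[-0.2,0,1.0,0,1,0,1],[0.5,0,0.5,0,0,0,1],[1.6,0,0.7,0,0,0,1],[1.6,0,0.9,0,0,0,1],[1.5,0,1,0,0,0,1]]
  ]
}}

```text
clock: 30.05
ee_pos: [0.5108, 0.1546, 0.1828]
orientation: [0.002, 1.0, -0.002, 0.002]
contact_force: [2.5, 1.1, 1.5]
finger_gap: 0.001
```

```bash
python3 - <<'E'
from h import *
o=ctrl.get_obs(); p=o['ee_pos']; print(p,o['orientation'],o['contact_force'])
v=np.array([p[0]-.011-.595,p[2]-.064]); r=np.hypot(*v); th=np.arctan2(v[1],-v[0])-np.arcsin(.007/r)
print('r',r,'theta',th)
shot('wrist','w19.png')
plan([(lidpt(t,.158,.154,.002),np.pi/2,1,2) for t in th-np.arange(1,7)*.12])
E
```

```text
[0.51081527 0.15464584 0.18282367] [ 0.00210724  0.99999341 -0.00210265  0.00208022] [2.46694587 1.10249398 1.50971961]
r 0.15224715870356675 theta 0.849416120804937
6 rows
[[[1.66,-0.09,0.78,-0.25,0.0,-0.21,1],
[1.22,0.0,1.45,0.0,0.0,0.0,1],
[1.04,0.0,1.58,0.0,0.0,0.0,1],
[0.85,0.0,1.7,0.0,0.0,0.0,1],
[0.63,0.0,1.79,0.0,0.0,0.0,1],
[0.42,0.0,1.85,0.0,0.0,0.0,1]]]
```

View pics/w19.png

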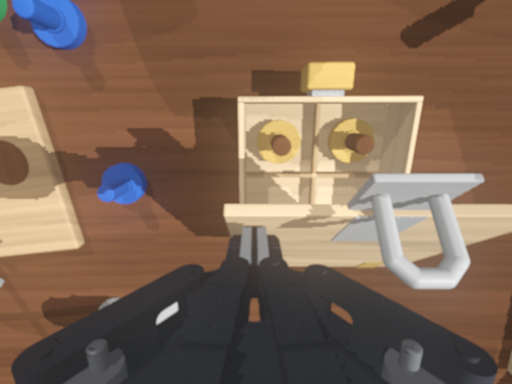

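Call:
{"api": "play_rows", "payload": {
  "steps": [
    [[1.5,0,0.9,0,0,0,1],[1.2,0,1.4,0,0,0,1],[1.1,0,1.5,0,0,0,1],[0.9,0,1.6,0,0,0,1]]
  ]
}}

```text
clock: 30.5
ee_pos: [0.4631, 0.1546, 0.1266]
orientation: [0.002, 1.0, -0.002, 0.002]
contact_force: [2.1, -0.4, 1.4]
finger_gap: 0.0
```

```bash
python3 - <<'E'
from h import *
o=ctrl.get_obs(); p=o['ee_pos']; print(p,o['orientation'],o['contact_force'])
v=np.array([p[0]-.011-.595,p[2]-.064]); r=np.hypot(*v); th=np.arctan2(v[1],-v[0])-np.arcsin(.007/r)
print('r',r,'theta',th)
shot('wrist','w20.png')
plan([(lidpt(t,.158,.154,.002),np.pi/2,1,2) for t in (th-.1,th-.2,0.0)])
E
```

```text
[0.46305545 0.15462443 0.12664413] [ 0.00218029  0.99999306 -0.00203259  0.00223453] [ 2.07702929 -0.4244994   1.43599531]
r 0.15606868049392947 theta 0.36816493661472505
4 rows
[[[0.57,-0.06,1.3,-0.25,-0.01,-0.23,1],
[0.39,0.0,1.53,0.0,0.0,0.0,1],
[0.15,0.0,1.32,0.0,0.0,0.0,1],
[0.15,0.0,1.32,0.0,0.0,0.0,1]]]
```

View pics/w20.png

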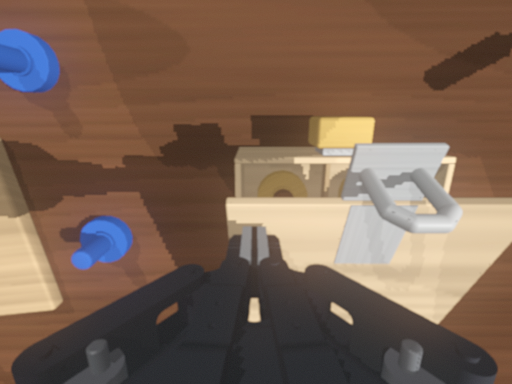

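Call:
{"api": "play_rows", "payload": {
  "steps": [
    [[0.5,0,1.3,0,0,0,1],[0.4,0,1.4,0,0,0,1],[0.2,0,1.2,0,0,0,1],[0.1,0,0.9,0,0,0,1],[0,0,0.5,0,0,0,1],[0,0,0.4,0,0,0,1]]
  ]
}}

```text
clock: 31.15
ee_pos: [0.4495, 0.1544, 0.0702]
orientation: [0.002, 1.0, -0.002, -0.0]
contact_force: [-30.9, -3.4, 67.0]
finger_gap: 0.001
```

Call:
{"api": "play_rows", "payload": {
  "steps": [
    [[0,0,-0.4,0,0,0,1],[0,0,-1.5,0,0,0,1],[0,0,-2.5,0,0,0,1],[0,0,-3,0,0,0,1],[0,0,-3,0,0,0,1],[0,0,-1.5,0,0,0,1],[0,0,0,0,0,0,1]]
  ]
}}

```text
clock: 31.85
ee_pos: [0.4509, 0.1546, 0.1941]
orientation: [0.002, 1.0, -0.003, 0.0]
contact_force: [0.6, 0.1, -0.4]
finger_gap: 0.003
```

```bash
python3 - <<'E'
from h import *
o=ctrl.get_obs(); p=o['ee_pos']; print(p,o['orientation'],o['contact_force'])
i=vision.camera_info('wrist'); im,d=shot('wrist','w21.png'); W=cloud('wrist',d,i); np.savez('pics/w21.npz',im=im,d=d,rvec=i['rvec'],tvec=i['tvec'])
for x in (.46,.5,.54,.57):
    m=(abs(W[...,0]-x)<.008)&(abs(W[...,1]-.28)<.02); print(x,m.sum(),np.nanmedian(W[m][:,2]) if m.any() else None)
for r in outline_of('wrist','shackle')[:3]:
    m=r['region']; Z=W[m]; print(round(r['conf'],2),np.round(r['rect']),np.nanpercentile(Z,[2,50,98],axis=0).round(4).tolist())
    top=Z[(Z[:,2]>.097)&(Z[:,2]<.12)]; print('crown',len(top),np.nanmean(top,0),np.nanpercentile(top,[3,97],axis=0).round(4).tolist())
E
```

```text
[0.45089442 0.15462676 0.19414061] [ 2.08036933e-03  9.99993759e-01 -2.84378813e-03  2.57401714e-04] [ 0.63016848  0.09067873 -0.35357945]
0.46 561 0.07148769616472393
0.5 490 0.07145491343135317
0.54 442 0.07147159928244093
0.57 206 0.07150801620285865
0.72 [311. 138. 350. 150.] [[0.4018, 0.2068, 0.077], [0.4048, 0.2203, 0.1047], [0.4087, 0.2379, 0.1084]]
crown 319 [0.40510967 0.22153706 0.10462579] [[0.4018, 0.2081, 0.0985], [0.4086, 0.2376, 0.1081]]
0.6 [240. 126. 410. 300.] [[0.3974, 0.1428, 0.0341], [0.4678, 0.2308, 0.0715], [0.5611, 0.3064, 0.0884]]
crown 344 [0.4053364  0.22202315 0.10445205] [[0.4018, 0.2081, 0.0985], [0.4095, 0.2386, 0.1081]]
```

View pics/w21.png

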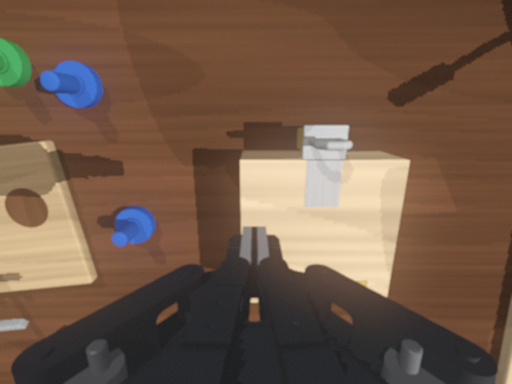

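```bash
python3 - <<'E'
from h import *
plan([((.405,.223,.14),np.pi/2,1,2.5)])
E
```

```text
4 rows
[[[1.12,1.71,1.29,-0.08,-0.04,-0.06,1],
[1.13,1.71,1.29,-0.09,-0.04,-0.06,1],
[1.12,1.72,1.29,-0.08,-0.04,-0.06,1],
[1.12,1.71,1.29,-0.09,-0.03,-0.06,1]]]
```

Call:
{"api": "play_rows", "payload": {
  "steps": [
    [[1.1,1.7,1.0,0,0,0,1],[1.1,1.7,1.2,0,0,0,1],[1.1,1.7,1.2,0,0,0,1],[0.9,1.4,1.0,0,0,0,1],[0,0,0,0,0,0,1],[0,0,0,0,0,0,1]]
  ]
}}

```text
clock: 32.55
ee_pos: [0.4023, 0.2199, 0.1351]
orientation: [0.003, 1.0, -0.004, -0.008]
contact_force: [-0.1, -0.1, -1.7]
finger_gap: 0.0
```

```bash
python3 - <<'E'
from h import *
o=ctrl.get_obs(); p=o['ee_pos']; print(p,o['contact_force'],o['joint_pos'])
plan([((.405,.223,.11),np.pi/2,1,1)])
E
```

```text
[0.40228883 0.2199397  0.13508843] [-0.13472255 -0.05348315 -1.70414192] [ 0.21742303 -0.31058892 -0.46599167  1.43260897 -0.00533397  0.22288028]
3 rows
[[[-0.1,0.11,0.83,-0.17,-0.3,-0.1,1],
[-0.1,0.11,0.84,-0.17,-0.3,-0.11,1],
[-0.1,0.1,0.83,-0.17,-0.3,-0.1,1]]]
```

Call:
{"api": "play_rows", "payload": {
  "steps": [
    [[-0.2,0.2,0.7,0,-0.4,0,1],[-0.1,0.1,0.7,0,-0.3,0,1],[0,0,0.6,0,-0.2,0,1],[0,0,0.4,0,0,0,1],[0,0,0.3,0,0,0,1]]
  ]
}}

```text
clock: 33.05
ee_pos: [0.4068, 0.2212, 0.1058]
orientation: [0.004, 1.0, -0.005, 0.001]
contact_force: [-3.4, -0.1, 9.5]
finger_gap: -0.002
```

Call:
{"api": "play_rows", "payload": {
  "steps": [
    [[0,0,0.4,0,0,0,1],[0,0,0.4,0,0,0,1],[0,0,0.4,0,0,0,1],[0,0,0.4,0,0,0,1]]
  ]
}}

```text
clock: 33.45
ee_pos: [0.4074, 0.2212, 0.0911]
orientation: [0.004, 1.0, -0.004, 0.002]
contact_force: [0.5, 0.2, 0.4]
finger_gap: -0.0
```

Call:
{"api": "play_rows", "payload": {
  "steps": [
    [[0,0,0.2,0,0,0,1],[0,0,-0.5,0,0,0,1],[0,0,-2,0,0,0,1],[0,0,-3,0,0,0,1],[-1,-1,-3,0,0,0,1],[-1,-2,-3,0,0,0,1],[-1,-2,-2,0,0,0,1],[0,0,0,0,0,0,0.5]]
  ]
}}

```text
clock: 34.25
ee_pos: [0.4374, 0.1701, 0.2288]
orientation: [0.003, 1.0, -0.005, 0.002]
contact_force: [1.0, 0.2, 0.1]
finger_gap: 0.152
```

```bash
python3 - <<'E'
from h import *
o=ctrl.get_obs(); p=o['ee_pos']; print(p,o['contact_force'])
i=vision.camera_info('wrist'); im,d=shot('wrist','w22.png'); W=cloud('wrist',d,i)
m=(abs(W[...,0]-.405)<.015)&(abs(W[...,1]-.222)<.02); print(np.nanpercentile(W[m][:,2],[50,90,98,100]))
for x in (.46,.5,.54,.57):
    m=(abs(W[...,0]-x)<.008)&(abs(W[...,1]-.28)<.02); print(x,m.sum(),np.nanmedian(W[m][:,2]) if m.any() else None)
# plan to clamp knob
plan([((.58,0.0,.27),np.pi/2,0.5,4),((.68,-.15,.27),AB,0.5,4)])
E
```

```text
[0.43736496 0.17007532 0.22883569] [1.00350767 0.22291704 0.09453121]
[0.06854036 0.08924936 0.09146459 0.09249187]
0.46 420 0.07150440460321912
0.5 390 0.07151268566273673
0.54 355 0.0714966010837358
0.57 4 0.07133343382236104
11 rows
[[[-2.41,-2.84,-0.68,-0.08,0.02,-0.06,0.5],
[-2.41,-2.84,-0.68,-0.09,0.02,-0.07,0.5],
[-2.41,-2.84,-0.69,-0.08,0.02,-0.06,0.5],
[-2.4,-2.84,-0.69,-0.09,0.02,-0.07,0.5],
[-2.4,-2.85,-0.7,-0.08,0.01,-0.06,0.5],
[-2.4,-2.85,-0.71,-0.09,0.02,-0.07,0.5],
[-2.0,-3.0,0.0,0.0,0.0,-1.27,0.5],
[-1.93,-3.04,0.0,0.0,0.0,-1.26,0.5],
[-1.87,-3.09,0.0,0.0,0.0,-1.27,0.5],
[-1.79,-3.12,0.0,0.0,0.0,-1.26,0.5],
[-1.73,-3.17,0.0,0.0,0.0,-1.27,0.5]]]
```

View pics/w22.png

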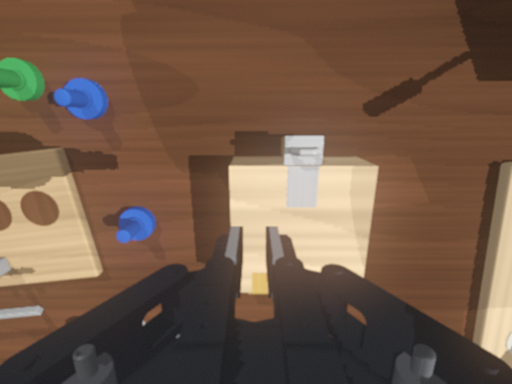

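Call:
{"api": "play_rows", "payload": {
  "steps": [
    [[-2.4,-2.8,-0.8,0,0,0,0.5],[-2.4,-2.8,-0.9,0,0,0,0.5],[-2.4,-2.8,-0.9,0,0,0,0.5],[-2.4,-2.8,-0.8,0,0,0,0.5],[-2.4,-2.9,-0.7,0,0,0,0.5],[-2,-3,-0.5,0,0,-1.3,0.4],[-2,-3,0,0,0,-1.3,0.4],[-2,-3,0,0,0,-1.3,0.3],[-1.8,-3.1,0,0,0,-1.3,0.2],[-1.5,-3.2,0,0,0,-1.3,0.2],[-1,-3,0,0,0,0,0.2],[0,0,0,0,0,0,0.2]]
  ]
}}

```text
clock: 35.5
ee_pos: [0.6727, -0.1494, 0.2558]
orientation: [-0.06, 0.998, 0.0, -0.009]
contact_force: [-0.9, 0.1, -0.4]
finger_gap: 0.8
```

```bash
python3 - <<'E'
from h import *
o=ctrl.get_obs(); p=o['ee_pos']; print(p,o['contact_force'])
shot('wrist','w23.png')
plan([((.655,-.226,.27),AB,0.2,3)])
E
```

```text
[ 0.67269999 -0.14938638  0.25583266] [-0.91563818  0.11056045 -0.38126671]
3 rows
[[[0.89,-2.53,-0.46,0.05,-0.35,0.2,0.2],
[0.88,-2.53,-0.46,0.04,-0.35,0.2,0.2],
[0.88,-2.53,-0.46,0.05,-0.35,0.2,0.2]]]
```

View pics/w23.png

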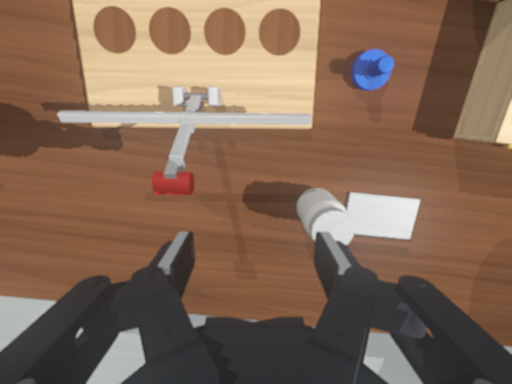

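```bash
python3 - <<'E'
from h import *
i=vision.camera_info('wrist'); im,d=shot('wrist'); W=cloud('wrist',d,i)
Q=W[170:198,148:198]; I=im[170:198,148:198].astype(int)
m=(I[...,0]>110)&(I[...,1]<60)&(I[...,2]<60); print(m.sum(), np.nanpercentile(Q[m],[3,50,97],axis=0).round(4))
E
```

```text
421 [[ 0.6583 -0.2392  0.1609]
 [ 0.6705 -0.2208  0.173 ]
 [ 0.6763 -0.2082  0.1749]]
```

Call:
{"api": "play_rows", "payload": {
  "steps": [
    [[0.5,-2.5,-0.3,0,-0.3,0.2,0.2],[0.4,-2.4,-0.3,0,-0.3,0.2,0.2],[0,-2.0,0,0,-0.3,0.2,0.2],[0,0,0,0,0,0,0.2],[0,0,0,0,0,0,0.2]]
  ]
}}

```text
clock: 36.1
ee_pos: [0.6711, -0.2135, 0.2628]
orientation: [-0.058, 0.998, 0.002, -0.001]
contact_force: [-0.3, 0.2, -0.7]
finger_gap: 0.798
```

```bash
python3 - <<'E'
from h import *
o=ctrl.get_obs(); p=o['ee_pos']; print(p,o['contact_force'])
i=vision.camera_info('wrist'); im,d=shot('wrist','w24.png'); W=cloud('wrist',d,i)
I=im.astype(int); m=(I[...,0]>110)&(I[...,1]<60)&(I[...,2]<60); m[:150]=0
print(m.sum(), np.nanpercentile(W[m],[3,50,97],axis=0).round(4))
plan([((.668,-.225,.16),AB,0.2,3)])
E
```

```text
[ 0.67109145 -0.21347574  0.26278924] [-0.32743116  0.22853158 -0.69005212]
0 [nan nan nan]
4 rows
[[[0.1,-0.29,2.57,0.06,-0.03,0.07,0.2],
[0.11,-0.28,2.57,0.06,-0.02,0.08,0.2],
[0.11,-0.28,2.56,0.05,-0.03,0.07,0.2],
[0.1,-0.28,2.57,0.06,-0.02,0.08,0.2]]]
  return np.nanmean(a, axis, out=out, keepdims=keepdims)
```

View pics/w24.png

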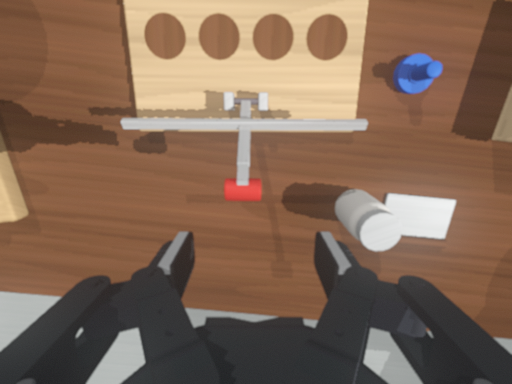

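Call:
{"api": "play_rows", "payload": {
  "steps": [
    [[0.1,-0.5,2.4,0,0,0,0.2],[0.1,-0.4,2.5,0,0,0,0.2],[0.1,-0.2,2.0,0,0,0,0.2],[0,0,0,0,0,0,0.2],[0,0,0,0,0,0,0.2]]
  ]
}}

```text
clock: 36.65
ee_pos: [0.6703, -0.2213, 0.1937]
orientation: [-0.06, 0.998, 0.002, 0.0]
contact_force: [0.2, -0.4, 1.1]
finger_gap: 0.798
```

```bash
python3 - <<'E'
from h import *
o=ctrl.get_obs(); p=o['ee_pos']; print(p,o['contact_force'])
shot('wrist','w25.png')
plan([((.668,-.224,.148),AB,0.2,1.5)])
E
```

```text
[ 0.67033974 -0.22127897  0.19372926] [ 0.17722396 -0.36864585  1.05308398]
4 rows
[[[0.07,-0.06,1.14,0.05,0.01,0.12,0.2],
[0.07,-0.07,1.14,0.05,0.01,0.13,0.2],
[0.06,-0.06,1.14,0.05,0.01,0.12,0.2],
[0.06,-0.06,1.15,0.05,0.01,0.13,0.2]]]
```

View pics/w25.png

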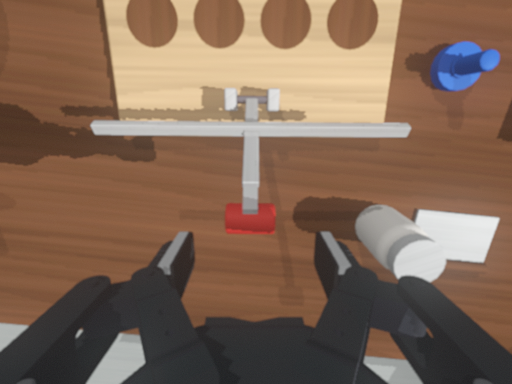

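Call:
{"api": "play_rows", "payload": {
  "steps": [
    [[0.1,-0.2,1.1,0,0,0.2,0.2],[0.1,-0.1,1.1,0,0,0.2,0.2],[0,0,1.2,0,0,0,0.2],[0,0,1,0,0,0,0.2],[0,0,0,0,0,0,0.2],[0,0,0,0,0,0,0.2]]
  ]
}}

```text
clock: 37.3
ee_pos: [0.6697, -0.2244, 0.1483]
orientation: [-0.056, 0.998, 0.001, 0.002]
contact_force: [-0.2, -0.5, 0.4]
finger_gap: 0.795
```

```bash
python3 - <<'E'
from h import *
o=ctrl.get_obs(); p=o['ee_pos']; print(p,o['contact_force'])
shot('wrist','w26.png')
plan([((.668,-.224,.148),AB,0.2,1.5)])
E
```

```text
[ 0.6697297  -0.22440713  0.14830172] [-0.19041525 -0.45599118  0.40363684]
1 rows
[[[0.16,0.06,0.02,0.11,0.17,0.1,0.2]]]
```

View pics/w26.png

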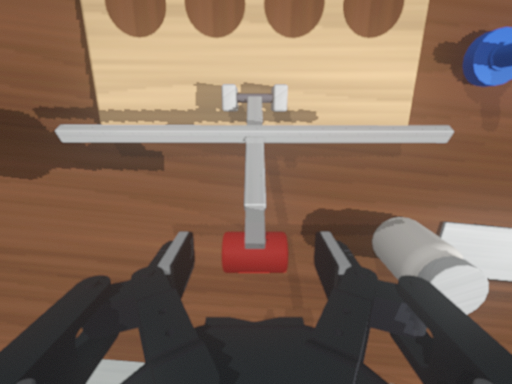

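The knob is centred (255,252). I'll grip it and carry it back down along the arc.

Call:
{"api": "play_rows", "payload": {
  "steps": [
    [[0.1,0.1,0,0.1,0.2,0.1,0.4],[0,0,0,0,0,0,0.7],[0,0,0,0,0,0,1],[0,0,0,0,0,0,1],[0,0,0,0,0,0,1],[0,0,0,0,0,0,1]]
  ],
  "squeeze": 40
}}

```text
clock: 37.95
ee_pos: [0.6689, -0.2243, 0.1495]
orientation: [-0.055, 0.998, -0.001, 0.0]
contact_force: [0.1, -1.5, -0.6]
finger_gap: 0.39
```

```bash
python3 - <<'E'
from h import *
o=ctrl.get_obs(); p=o['ee_pos']; print(p,o['contact_force'],o['finger_gap'])
plan([(q,AB,1) for q in arc(p,2.1,2.1-np.arange(1,13)*.115)])
E
```

```text
[ 0.66893642 -0.22427274  0.14950186] [ 0.07270764 -1.45024082 -0.57619517] 0.3896062935997385
12 rows
[[[1.41,0.0,-0.89,-0.09,0.03,-0.04,1],
[1.5,0.0,-0.72,0.0,0.0,0.0,1],
[1.58,0.0,-0.54,0.0,0.0,0.0,1],
[1.63,0.0,-0.36,0.0,0.0,0.0,1],
[1.65,0.0,-0.17,0.0,0.0,0.0,1],
[1.67,0.0,0.02,0.0,0.0,0.0,1],
[1.65,0.0,0.22,0.0,0.0,0.0,1],
[1.62,0.0,0.4,0.0,0.0,0.0,1],
[1.56,0.0,0.58,0.0,0.0,0.0,1],
[1.49,0.0,0.76,0.0,0.0,0.0,1],
[1.38,0.0,0.93,0.0,0.0,0.0,1],
[1.27,0.0,1.08,0.0,0.0,0.0,1]]]
```

Call:
{"api": "play_rows", "payload": {
  "steps": [
    [[1.4,0,-0.9,0,0,0,1],[1.5,0,-0.7,0,0,0,1],[1.6,0,-0.5,0,0,0,1],[1.6,0,-0.4,0,0,0,1],[1.6,0,-0.2,0,0,0,1],[1.7,0,0,0,0,0,1],[1.6,0,0.2,0,0,0,1]]
  ]
}}

```text
clock: 38.65
ee_pos: [0.5646, -0.236, 0.1748]
orientation: [-0.057, 0.998, -0.001, 0.009]
contact_force: [2.4, 0.3, -0.4]
finger_gap: 0.388
```

```bash
cat >> h.py <<'E'
def clamp_theta(p):
    u=np.array([np.cos(.1105),np.sin(.1105)]); h=np.array([.5258,-.2409])+.06*u
    k=(p[:2]-h)@u; kz=p[2]+.014-.044; return np.arctan2(kz,-k)-.09,np.hypot(k,kz)
E
python3 - <<'E'
from h import *
o=ctrl.get_obs(); p=o['ee_pos']; t,r=clamp_theta(p); print(p,o['contact_force'],o['finger_gap'],t,r)
plan([(q,AB,1) for q in arc(p,t,t-np.arange(1,8)*.115)])
E
```

```text
[ 0.56459645 -0.23595438  0.17476938] [ 2.35000995  0.34628506 -0.38753783] 0.3881905677530477 1.3374546431889176 0.14626949594305386
7 rows
[[[1.64,0.01,0.3,-0.17,1.02,0.18,1],
[1.58,0.0,0.52,0.0,0.0,0.0,1],
[1.52,0.0,0.7,0.0,0.0,0.0,1],
[1.42,0.0,0.86,0.0,0.0,0.0,1],
[1.32,0.0,1.03,0.0,0.0,0.0,1],
[1.19,0.0,1.16,0.0,0.0,0.0,1],
[1.04,0.0,1.3,0.0,0.0,0.0,1]]]
```

Call:
{"api": "play_rows", "payload": {
  "steps": [
    [[1.6,0,0.3,0,1,0.2,1],[1.6,0,0.5,0,0,0,1],[1.5,0,0.7,0,0,0,1],[1.4,0,0.9,0,0,0,1],[1.3,0,1,0,0,0,1],[1.2,0,1.2,0,0,0,1]]
  ]
}}

```text
clock: 39.25
ee_pos: [0.4792, -0.2455, 0.1331]
orientation: [-0.056, 0.998, -0.003, 0.005]
contact_force: [-5.9, 0.8, 3.0]
finger_gap: 0.386
```

```bash
python3 - <<'E'
from h import *
o=ctrl.get_obs(); p=o['ee_pos']; t,r=clamp_theta(p); print(p,o['contact_force'],o['finger_gap'],t,r)
n=int(np.ceil(t/.11)); plan([(q,AB,1) for q in arc(p,t,np.linspace(t,0,n+1)[1:])])
E
```

```text
[ 0.47918873 -0.24553582  0.13311932] [-5.85816502  0.77573501  3.01992952] 0.38558050145133776 0.6776874378600931 0.14848568331122167
7 rows
[[[0.94,0.01,1.05,-0.39,0.58,0.09,1],
[0.81,0.0,1.14,0.0,0.0,0.0,1],
[0.71,0.0,1.21,0.0,0.0,0.0,1],
[0.58,0.0,1.28,0.0,0.0,0.0,1],
[0.46,0.0,1.32,0.0,0.0,0.0,1],
[0.33,0.0,1.37,0.0,0.0,0.0,1],
[0.19,0.0,1.39,0.0,0.0,0.0,1]]]
```

Call:
{"api": "play_rows", "payload": {
  "steps": [
    [[0.8,0,1.2,-0.2,0.5,0,1],[0.7,0,1.2,0,0,0,1],[0.6,0,1.2,0,0,0,1],[0.5,0,1.3,0,0,0,1],[0.4,0,1.3,0,0,0,1],[0.3,0,1.3,0,0,0,1]]
  ]
}}

```text
clock: 39.85
ee_pos: [0.439, -0.25, 0.0581]
orientation: [-0.055, 0.998, -0.003, -0.004]
contact_force: [-1.0, -2.1, -3.1]
finger_gap: 0.385
```

Call:
{"api": "play_rows", "payload": {
  "steps": [
    [[-0.1,0,0.9,0,0,0,1],[-0.1,0,0.5,0,0,0,1],[0,0,0.2,0,0,0,1],[0,0,0,0,0,0,1]]
  ]
}}

```text
clock: 40.25
ee_pos: [0.4363, -0.2502, 0.038]
orientation: [-0.053, 0.999, -0.002, -0.008]
contact_force: [-0.5, -2.1, -4.6]
finger_gap: 0.39
```

Call:
{"api": "play_rows", "payload": {
  "steps": [
    [[0,0,0,0,0,0,0.7],[0,0,0,0,0,0,0.4],[0,0,0,0,0,0,0.2],[0,0,0,0,0,0,0.1],[0,0,0,0,0,0,0.1],[0,0,-1.5,0,0,0,0.1],[0,0,-3,0,0,0,0.1],[0,0,-3,0,0,0,0.1],[0,0,-3,0,0,0,0.1],[0,0,-3,0,0,0,0.1],[0,0,-3,0,0,0,0.1],[0,0,-3,0,0,0,0.1]]
  ]
}}

```text
clock: 41.45
ee_pos: [0.4388, -0.2466, 0.2453]
orientation: [-0.054, 0.999, -0.002, -0.008]
contact_force: [0.1, 0.3, 0.7]
finger_gap: 0.904
```

Call:
{"api": "play_rows", "payload": {
  "steps": [
    [[0,3,-1,0,0,0,0.1],[0,3,-1,0,0,0,0.1],[0,3,-1,0,0,0,0.1],[0,2,0,0,0,0,0.1],[0,0,0,0,0,0,0.1]]
  ]
}}

```text
clock: 41.95
ee_pos: [0.4279, -0.1347, 0.2885]
orientation: [-0.053, 0.999, -0.006, -0.002]
contact_force: [0.4, -1.0, -0.8]
finger_gap: 0.899
```

```bash
python3 - <<'E'
from h import *
o=ctrl.get_obs(); print(o['ee_pos'],o['contact_force'],o['clock'])
i=vision.camera_info('wrist'); im,d=shot('wrist','w30.png'); W=cloud('wrist',d,i)
shot('scene','s30.png'); im2,d2=shot('top','t30.png'); W2=cloud('top',d2)
for cam,w,I in (('wrist',W,im),('top',W2,im2)):
    J=I.astype(int); m=(J[...,0]>150)&(J[...,1]<60)&(J[...,2]<60)&(abs(w[...,0]-.44)<.04)&(abs(w[...,1]+.25)<.04)
    print(cam,m.sum(),np.nanpercentile(w[m],[50,97],axis=0).round(4).tolist() if m.any() else None)
for x in (.46,.5,.54,.57):
    m=(abs(W2[...,0]-x)<.01)&(abs(W2[...,1]-.18)<.03); print(x,m.sum(),np.nanmedian(W2[m][:,2]) if m.any() else None)
m=(abs(W2[...,0]-.405)<.01)&(abs(W2[...,1]-.222)<.02); print('shackle',np.nanpercentile(W2[m][:,2],[50,90,98,100]))
for t in ('flour_jar','scraper'):
    for r in outline_of('top',t)[:1]: print(t,r['conf'],np.round(r['rect']),np.nanmedian(W2[r['region']],0).round(3))
E
```

```text
[ 0.42793177 -0.13473554  0.28853631] [ 0.37920586 -1.01558626 -0.7551442 ] 41.95
wrist 0 None
top 0 None
0.46 226 0.07049163453318584
0.5 216 0.07109632366380803
0.54 203 0.07075770117595173
0.57 197 0.07102477046078419
shackle [0.06808825 0.09009526 0.09207517 0.09297992]
flour_jar 0.94 [265. 112. 290. 149.] [ 0.712 -0.046  0.097]
scraper 0.56 [214. 113. 257. 148.] [0.738 0.059 0.005]
```

View pics/t30.png

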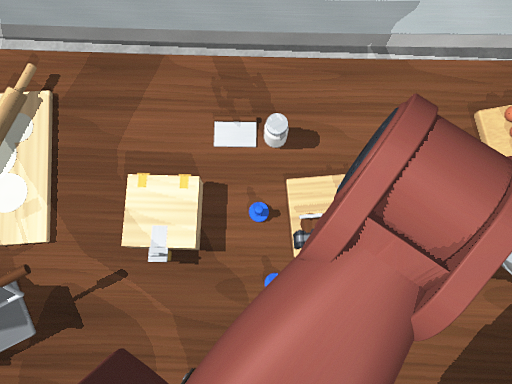

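View pics/w30.png

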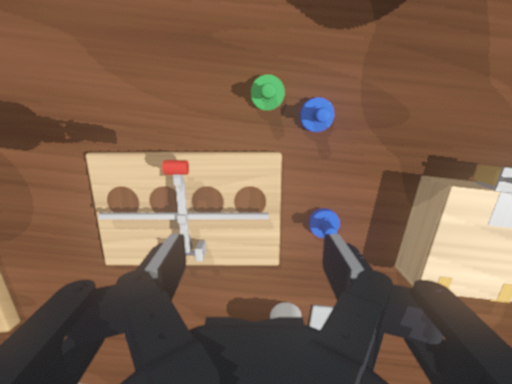

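View pics/s30.png

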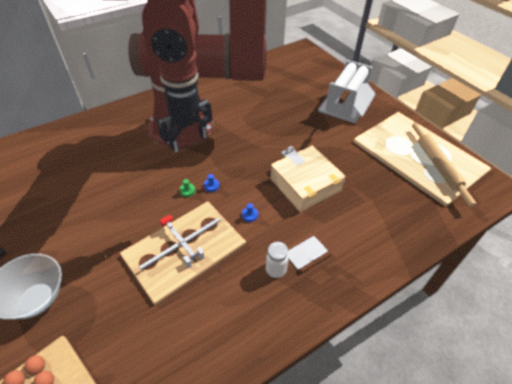

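```bash
python3 - <<'E'
from h import *
i=vision.camera_info('wrist'); im,d=shot('wrist'); W=cloud('wrist',d,i)
for p in ((176,168),(171,167),(180,190),(150,216),(230,215)): print(p,im[p[1],p[0]],W[p[1],p[0]].round(4))
print(ctrl.get_obs()['joint_velocities'].round(3))
E
```

```text
(176, 168) [232  91  80] [ 0.4387 -0.2491  0.0676]
(171, 167) [231  92  82] [ 0.4381 -0.2561  0.0672]
(180, 190) [209 207 207] [ 0.4763 -0.248   0.0481]
(150, 216) [202 201 200] [ 0.5259 -0.2957  0.0422]
(230, 215) [182 179 177] [ 0.5101 -0.1702  0.0435]
[-0.001  0.001 -0.003  0.     0.001  0.002]
```

The knob's top is at 67.5 mm, so its centre is at 57 mm and the clamp is fully lowered. All the checks agree, so I'm handing in.

```bash
python3 - <<'E'
from workcell import ctrl
print(ctrl.close_job())
E
```

```text
the job is handed in; nothing more can be done
None
```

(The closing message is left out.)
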